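Stow the spice jars, hook the stand's lid shut and bolt it

ROBOT

A 6-joint arm with a two-finger parallel gripper is mounted at the origin on the work surface. World frame = base frame: x ahead of the robot, y to its left, z up, the work surface at z = 0. Lengths are in m, angles in rad, forces in N, time in s.
With the tool pointing down it reaches from about 0.375 to 0.9 m from the base axis. Payload 3.1 kg.
Tool frame: the origin (TCP) lies between the finger pads; the fingertips stand 14 mm ahead of it and the grasp point (between the pads) lies 5 mm behind it (robot.finger_overhang is the distance from the TCP to the fingertips, in m); z points along the fingers, y is the line along which they close (so a half turn about z gives the same grasp; the last joint's range is limited). The gripper opens to 87 mm and grips with 3 to 60 N. Pads are 19 mm wide; open, the fingers measure 117 mm over their backs; the gripper's body (75 mm by 190 mm) begins 51 mm behind the grasp point.
Start: joints at [-1.407, 0.527, 1.433, -0, 1.181, -0.178], TCP at [0.21, -0.589, 0.237] pointing down, gripper open.
Joint ranges: [-3.08, 3.08], [-0.75, 2.2], [0.22, 2.44], [-1.43, 4.57], [0, 2.65], [-2.85, 2.85]. Speed limits (rad/s): [2.79, 2.79, 3.14, 3.14, 3.14, 3.14].

INTERFACE

Orientations are given as a unit quaternion [x, y, z, w].
In Python, from rig import monitor, cams, workorder, robot gives the robot as it stands.
- The arm moves only by the tool send_rows, never from a script. Its argument "moves" is one flat list of numbers, 7 for each row, row after row: the opening, from 0 (shut) to 1 (fully open), then the shift along the world's x, y, z in cm, then the turn, a rotation vector about the world's x, y, z in rad. A call has 1 to 5 rows; each row is the pose to reach, as a shift and turn from the pose commanded when the call began; what a row does not reach only later rows make up. A row lasts 1/12 s, in which the tool goes at most 41.7 mm and 7.16 degrees, less where a joint would pass 70% of its speed; a pose out of reach is approached as far as the arm can. A call with a gripper value outside its range is refused whole. The fingers move at their own pace and stop on an object; "grip_force" is the grip in N (left out, the last holds). Time passes only in rows, so rows that repeat a pose let the fingers close. It gives the time, the measured TCP pose, the force, the opening and the grip force at its end, in the units of the state.
- monitor.get_obs(): the state, without advancing time (a new reading comes with each control period).
- cams.camera(name): name is "scene" or "top" or "wrist"; returns a dict with "pixels" (384x512x3 uint8, blue, green, red), "range_z" (384x512 float32, m along the optical axis (not along the pixel's ray), 0 where there is no reading), "fovy" (degrees; the focal length in pixels is half the picture's height over the tangent of half this angle, whatever the lens; pixels are square), "cx", "cy" (the principal point, pixels), "rvec" (rotation vector, rad) and "tvec" (3), from world to camera coordinates, as OpenCV has them; the wrist camera has in their place "hand_eye" (4x4, takes a point from camera to tool coordinates, whose origin is the TCP and whose axes are the flange's). Camera axes: x right, y down, z forward; pixel columns grow to the right and rows downward; lengths in m; the calibration is good to about 2 mm. A picture is of the moment at which its call begins: read the wrist's pose just before it.
- workorder.hand_in(): hands the job in; it is judged then, once.
The state is a dict: "time": time; "q": joint angles; "joint_velocities": joint speeds; "joint_torque": joint torques, N m; "position": TCP position; "tool_rot": TCP orientation; "ft_force": force on the tool from outside, world axes, zero at the start; "moment": the same for the moment, N m; "grip_width": finger opening in m; "grip_force": force on a finger pad.
Only numpy, scipy, OpenCV 4.12 (cv2) and the standard library are available. Lean on these libraries where they do the work, as an engineer would, in place of code of your own. Each camera call takes 0.05 s, during which the arm holds its last target. There are 200 camera calls.

TASK

Stand every stoppered jar upright inside the bamboo stand's open compartment. Then take the hook pole from its rest, put its hook through the ring eye on the raised lid and, with the hook still in the ring, swing the lid fully shut, never pushing the open lid with the gripper or arm itself. With the lid shut slide the bolt fully home, lay the pole back on its rest, and leave the other things on the bench where they are.

Things in the scene. Friction and masses are not known exactly. Their poses are not given: they have to be found in the camera images.
- stand: the fixed two-tier bamboo stand, 120 mm deep (x) by 406 mm wide (y), standing on the bench; origin under its middle, x axis away from the robot (towards the lid's hinge), y to the left, z up. Upper tier: an open-topped compartment whose walls (6 mm thick) rise to 140 mm above the bench; at its right (-y) end a solid shoulder, top 150 mm above the bench, carries the bolt
- compartment (a point): the centre of the compartment's inner floor, 60 mm above the bench; axes as the stand's. Inside it measures 108 mm (x) by 320 mm (y) and 80 mm deep, room for five jars in a row along y
- lid (a joint): angle of the compartment's hinged lid, rad: 0 shut, flat on the rim; about 1.55 to 1.85 at the start, standing open. The lid is a flat bamboo panel, 120 mm from hinge to free edge, 330 mm wide, 9 mm thick. Its hinge is stiff: the lid stays at whatever angle it is left, and needs about 2 N at the ring to move; mechanical stop at 0
- lid_hinge (a point): point on the lid's hinge axis (which runs along the stand's y axis), midway along the far rim, 140 mm above the bench
- lid_ring (a point): centre of the steel ring eye that stands out from the middle of the lid's free edge, 147 mm from the hinge axis; clear opening 42 mm, ring bar 6 mm thick, the hole's axis is the hinge direction (stand's y) at every lid angle; about 290 mm above the bench when the lid is open, 145 mm when shut. Axes turn with the lid: y along the hinge
- bolt (a joint): travel of the barrel bolt, m: 0 drawn fully back, 0.050 fully home in the keeper on the lid; 0 to 0.012 at the start. It slides along the stand's +y (left, from the shoulder on to the lid), about 2 N of friction
- bolt_knob (a point): centre of the bolt's upright round brass knob, 18 mm diameter, 34 mm tall, its middle 189 mm above the bench; slides along the stand's y with the bolt. The brass side rails of its track end 27 mm below this point; once home, the keeper's near side lies 25 mm beyond this point at the stand's +y, its top 17 mm below it
- pole_grip (a point): the hook pole at its balance point, on the centre line of its square wooden handle (22 mm by 22 mm, reaching 110 mm behind and 65 mm ahead of this point). x axis along the pole towards the hook, y to the side that the hook points to, z up. Lies on the rest at the start
- pole_hook (a point): middle of the pole's hook: at 130 mm ahead of pole_grip (+x) the thin steel rod (8 mm) turns square to the side (+y) and runs 50 mm to a 12 mm ball tip; this point is 25 mm along that side bar, level with pole_grip
- rest_place (a point): where pole_grip sits when the pole lies on its rest, 43 mm above the bench: a dark wooden rest with two open-topped forks (34 mm wide between prongs, prongs rising 9 mm above this point, 12 mm thick) 75 mm behind and 45 mm ahead of this point. x axis along the laid pole, towards the hook; the pole's underside lies 32 mm above the bench
- jar0_mid (a point): middle of a stoppered stoneware jar (75 mm tall overall, this point half-way up): round body 52 mm in diameter and 38 mm tall, a sloping shoulder up to 48 mm, then a fixed cork stopper 30 mm in diameter and 27 mm tall, by which it can be gripped. About 0.2 kg. Stands on the bench at the start; may be absent (three to five jars are present)
- jar1_mid (a point): middle of a stoppered stoneware jar (75 mm tall overall, this point half-way up): round body 52 mm in diameter and 38 mm tall, a sloping shoulder up to 48 mm, then a fixed cork stopper 30 mm in diameter and 27 mm tall, by which it can be gripped. About 0.2 kg. Stands on the bench at the start; may be absent (three to five jars are present)
- jar2_mid (a point): middle of a stoppered stoneware jar (75 mm tall overall, this point half-way up): round body 52 mm in diameter and 38 mm tall, a sloping shoulder up to 48 mm, then a fixed cork stopper 30 mm in diameter and 27 mm tall, by which it can be gripped. About 0.2 kg. Stands on the bench at the start; may be absent (three to five jars are present)
- jar3_mid (a point): middle of a stoppered stoneware jar (75 mm tall overall, this point half-way up): round body 52 mm in diameter and 38 mm tall, a sloping shoulder up to 48 mm, then a fixed cork stopper 30 mm in diameter and 27 mm tall, by which it can be gripped. About 0.2 kg. Stands on the bench at the start; may be absent (three to five jars are present)
- jar4_mid (a point): middle of a stoppered stoneware jar (75 mm tall overall, this point half-way up): round body 52 mm in diameter and 38 mm tall, a sloping shoulder up to 48 mm, then a fixed cork stopper 30 mm in diameter and 27 mm tall, by which it can be gripped. About 0.2 kg. Stands on the bench at the start; may be absent (three to five jars are present)
- pot: bystander to be left alone: lidded turquoise ceramic pot, 150 mm across, 142 mm tall; origin at the centre of its underside
- cruet0: bystander to be left alone: glass cruet with ball stopper, 64 mm across, 150 mm tall; origin at the centre of its underside
- cruet1: bystander to be left alone: green glass cruet with ball stopper, 64 mm across, 150 mm tall; origin at the centre of its underside
- trivet: bystander to be left alone: folded stainless steel trivet, flat, 180 by 56 mm, 12 mm high; origin at the centre of its underside
- tea_glass: bystander to be left alone: tea glass, 60 mm across, 75 mm tall; origin at the centre of its underside
- dish: bystander to be left alone: low white dish, 100 mm across, 28 mm high; origin at the centre of its underside
Things that resemble listed ones, but are neither listed nor needed, are in the scene too. What is shaped like the part that bears jar2_mid but yellow is not meant. Leave any pink look-alike of the part that bears jar4_mid alone.

How it is judged:
On the way, in this order (a step that is already met when the one before it is completed fails the run):
1. every jar present stands upright in the compartment, the lid still open (x of jar0_mid in the frame of compartment between -0.05 and 0.05 m and y of jar0_mid in the frame of compartment between -0.155 and 0.155 m and z of jar0_mid in the frame of compartment between 0.02 and 0.055 m and angle between each of jar0_mid, jar1_mid, jar2_mid, jar3_mid, jar4_mid's own z axis and vertical below 0.25 rad and x of jar1_mid in the frame of compartment between -0.05 and 0.05 m and y of jar1_mid in the frame of compartment between -0.155 and 0.155 m and z of jar1_mid in the frame of compartment between 0.02 and 0.055 m and x of jar2_mid in the frame of compartment between -0.05 and 0.05 m and y of jar2_mid in the frame of compartment between -0.155 and 0.155 m and z of jar2_mid in the frame of compartment between 0.02 and 0.055 m and x of jar3_mid in the frame of compartment between -0.05 and 0.05 m and y of jar3_mid in the frame of compartment between -0.155 and 0.155 m and z of jar3_mid in the frame of compartment between 0.02 and 0.055 m and x of jar4_mid in the frame of compartment between -0.05 and 0.05 m and y of jar4_mid in the frame of compartment between -0.155 and 0.155 m and z of jar4_mid in the frame of compartment between 0.02 and 0.055 m and value of joint lid above 1 rad), for 0.2 s.
2. the pole's hook is through the ring eye of the open lid (distance between pole_hook and lid_ring below 0.024 m and value of joint lid above 1 rad), for 0.1 s.
3. the lid is swung more than half shut with the hook still through the ring (distance between pole_hook and lid_ring below 0.024 m and value of joint lid below 0.7 rad), for 0.1 s.
4. the lid is fully shut (value of joint lid below 0.06 rad), for 0.2 s.
5. the bolt is fully home with the lid shut (value of joint lid below 0.06 rad and value of joint bolt above 0.042 m), for 0.2 s.
At the end, for the whole second after the job is handed in: jars upright (0.25 rad) in the compartment; lid shut (under 0.06 rad); bolt home (over 42 of 50 mm); pole in both forks of its rest, balance point within 25 mm of rest_place, in line within 0.12 rad; bystanders within 30 mm of where they stood (all of step 5 and x of jar0_mid in the frame of compartment between -0.05 and 0.05 m and y of jar0_mid in the frame of compartment between -0.155 and 0.155 m and z of jar0_mid in the frame of compartment between 0.02 and 0.055 m and angle between each of jar0_mid, jar1_mid, jar2_mid, jar3_mid, jar4_mid's own z axis and vertical below 0.25 rad and x of jar1_mid in the frame of compartment between -0.05 and 0.05 m and y of jar1_mid in the frame of compartment between -0.155 and 0.155 m and z of jar1_mid in the frame of compartment between 0.02 and 0.055 m and x of jar2_mid in the frame of compartment between -0.05 and 0.05 m and y of jar2_mid in the frame of compartment between -0.155 and 0.155 m and z of jar2_mid in the frame of compartment between 0.02 and 0.055 m and x of jar3_mid in the frame of compartment between -0.05 and 0.05 m and y of jar3_mid in the frame of compartment between -0.155 and 0.155 m and z of jar3_mid in the frame of compartment between 0.02 and 0.055 m and x of jar4_mid in the frame of compartment between -0.05 and 0.05 m and y of jar4_mid in the frame of compartment between -0.155 and 0.155 m and z of jar4_mid in the frame of compartment between 0.02 and 0.055 m and distance between pole_grip and rest_place below 0.025 m and angle between the x axis of pole_grip and the x axis of rest_place, either way round below 0.12 rad and distance of each of pot, cruet0, cruet1, trivet, tea_glass, dish from where it was at the start of the episode below 0.03 m); the robot touches nothing.
It fails at once if the gripper or arm itself pushes the lid while it is open (value of joint lid above 0.15 rad and contact force between any of the fingers, the arm and lid above 2 N).
Of jar0, jar1, jar2, jar3, jar4 only 3 to 5 are there at a start; the rules pass over those that are not, and their reading is None.
At some moment in a run one of jar0, jar1, jar2, jar3, jar4 may be knocked a few centimetres aside while the robot is not near it.
It also fails if it takes over 200 s, if anything falls off the work surface, if the arm or the gripper's body presses on something with over 40 N, if the wrist force passes 120 N, or if a joint passes its speed limit or range.

## Working session

There is one attempt and no reset: what is moved stays moved. The work goes in short steps, Python scripts to look and compute and a tool call to move; the robot and the scene stay as the last step left them, time stands still between calls to the robot, and variables do not carry over. Pictures are saved under pics/ and viewed, at most 14 in all, crops included, and the job is handed in when it is done.

Besides the shell and the picture viewer there is one more tool, called after "Emit:" as name(argument=value, ...), one argument or row to a line, values as JSON. send_rows: Moves the arm, as the interface text tells. Its arguments: {"type":"object","properties":{"moves":{"type":"array","items":{"type":"number"}},"grip_force":{"type":"number"}},"required":["moves"]}

```bash
ls; mkdir -p pics
cat > h.py <<'E'
import numpy as np, cv2, pickle
from rig import monitor, cams, workorder, robot
from scipy.spatial.transform import Rotation as R
def snap(name,fn=None):
    o=monitor.get_obs(); c=cams.camera(name); c['obs']=o
    if fn: cv2.imwrite('pics/'+fn+'.png',c['pixels']); pickle.dump(c,open('pics/'+fn+'.pkl','wb'))
    return c
def cloud(c):
    z=c['range_z'];h,w=z.shape;f=h/2/np.tan(np.radians(c['fovy'])/2)
    v,u=np.mgrid[:h,:w]
    P=np.stack([(u-c['cx'])/f*z,(v-c['cy'])/f*z,z],-1)
    if 'rvec' in c:
        Rm=cv2.Rodrigues(np.array(c['rvec'],float))[0]
        return (P-np.array(c['tvec']).ravel())@Rm
    H=np.array(c['hand_eye']);o=c['obs']
    P=P@H[:3,:3].T+H[:3,3]
    return R.from_quat(o['tool_rot']).apply(P.reshape(-1,3)).reshape(P.shape)+np.array(o['position'])
def load(fn): return pickle.load(open('pics/'+fn+'.pkl','rb'))
E
python3 - <<'E'
from h import *
for n in('scene','top'):
    c=snap(n,n+'0'); print(n,c['fovy'],c['cx'],c['cy'],np.ravel(c['rvec']),np.ravel(c['tvec']))
print(monitor.get_obs())
E
```

```text
pics
scene 53.64228369330869 260.52288819622936 191.75582154081155 [ 1.97549867  1.6939198  -0.54271519] [-0.10678287 -0.33988569  1.46890575]
top 44.749416649676306 262.42303285069346 197.00197181063007 [ 2.15709819 -2.07140568  0.21483321] [-0.01342743  0.53182612  1.57808167]
{'time': 0.1, 'q': array([-1.40647913e+00,  5.28370215e-01,  1.43377801e+00, -5.56509836e-05,
        1.18138471e+00, -1.78500119e-01]), 'joint_velocities': array([ 3.53707240e-04, -1.18083438e-03, -3.90905113e-03, -4.07710173e-04,
        8.08562263e-05, -2.33820276e-03]), 'joint_torque': array([-5.10397986e-04, -4.40985382e+01, -1.77150589e+01,  6.34156773e-02,
        5.34085685e-02, -3.59435217e-05]), 'position': array([ 0.20999677, -0.58799304,  0.23567007]), 'tool_rot': array([ 9.85343199e-01,  1.70580886e-01, -1.88516839e-05, -9.70301651e-04]), 'ft_force': array([0.51528574, 0.47986968, 0.1261833 ]), 'moment': array([ 0.00853055, -0.04273987, -0.03518092]), 'grip_force': 0.0, 'grip_width': 0.08702023658211924}
```

View pics/scene0.png

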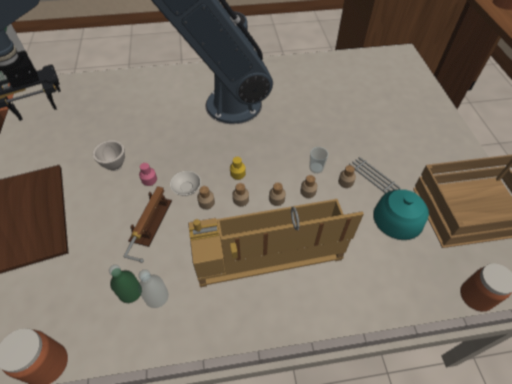

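View pics/top0.png

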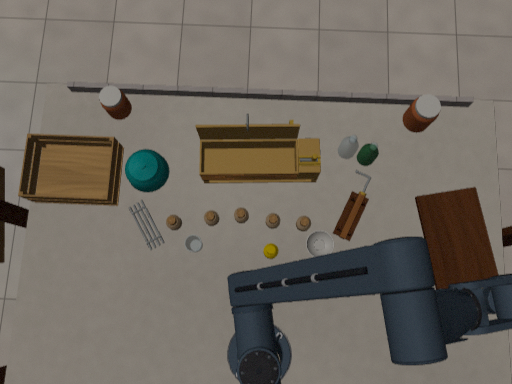

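The pictures show five brown jars. In the top view they are at (173,222), (211,217), (241,214), (273,220) and (303,223). The yellow one at (270,251) and the pink one in the scene view at (148,174) are the decoys to leave alone. The stand is at top (260,158), with the ring at (248,120) and the knob near (310,159). The pole is at about (352,212), with its hook at (362,175).

Run:
```python
from h import *
for n in('top0','scene0'):
    c=load(n); P=cloud(c); c['P']=P
    L={'top0':[(173,222),(211,217),(241,214),(273,220),(303,223),(270,251)],'scene0':[(205,190),(240,187),(277,186),(310,180),(347,170)]}[n]
    for u,v in L:
        B=P[v-14:v+15,u-14:u+15].reshape(-1,3)
        T=B[(B[:,2]>0.06)&(B[:,2]<0.09)]; 
        print(n,u,v,len(T),T.mean(0).round(4),T[:,2].max().round(4), ((T.max(0)+T.min(0))/2).round(4), c['pixels'][v,u])
c=load('top0');P=cloud(c)
m=(P[...,0]>0.3)&(P[...,0]<.9)&(P[...,1]>-.4)&(P[...,1]<.3)
for lo,hi in((.13,.145),(.145,.155),(.19,.21),(.2,.31),(.25,.31)):
    k=m&(P[...,2]>lo)&(P[...,2]<hi)&(P[...,0]>0.5)
    v,u=np.nonzero(k); 
    if len(v): print(lo,hi,len(v),'u',u.min(),u.max(),'v',v.min(),v.max(),P[k].min(0).round(3),P[k].max(0).round(3))
a=cv2.resize(c['pixels'][100:250,180:390],None,fx=3.8,fy=3.8,interpolation=cv2.INTER_CUBIC); cv2.imwrite('pics/crop1.png',a)
```

```text
top0 173 222 64 [0.4325 0.3164 0.0731] 0.084 [0.4327 0.3172 0.0723] [ 48  81 108]
top0 211 217 64 [0.4533 0.1856 0.0732] 0.0858 [0.4537 0.1853 0.0734] [ 51  86 114]
top0 241 214 63 [0.4676 0.0811 0.0739] 0.0818 [0.4684 0.0825 0.0711] [ 52  86 113]
top0 273 220 64 [ 0.4526 -0.0305  0.0737] 0.0805 [ 0.4528 -0.0313  0.0707] [ 52  88 117]
top0 303 223 62 [ 0.4472 -0.1379  0.0731] 0.0789 [ 0.4469 -0.1374  0.0705] [ 50  85 111]
top0 270 251 64 [ 0.3465 -0.0274  0.0733] 0.082 [ 0.3466 -0.028   0.0719] [  0 126 147]
scene0 205 190 85 [ 0.4538 -0.1355  0.0723] 0.0789 [ 0.4518 -0.1355  0.0695] [ 72 103 133]
scene0 240 187 88 [ 0.459  -0.0282  0.0714] 0.0791 [ 0.4564 -0.0283  0.0695] [ 74 107 139]
scene0 277 186 90 [0.474  0.0839 0.0722] 0.0784 [0.4712 0.0845 0.0693] [ 74 106 138]
scene0 310 180 83 [0.4597 0.1871 0.0718] 0.0794 [0.4574 0.1881 0.0698] [ 72 103 133]
scene0 347 170 80 [0.4397 0.3189 0.0721] 0.0793 [0.4379 0.3196 0.0697] [ 63  90 117]
0.13 0.145 792 u 199 377 v 135 175 [ 0.583 -0.374  0.13 ] [0.741 0.228 0.145]
0.145 0.155 664 u 199 377 v 135 174 [ 0.585 -0.371  0.145] [0.741 0.223 0.155]
0.19 0.21 244 u 198 317 v 132 160 [ 0.633 -0.164  0.19 ] [0.722 0.226 0.21 ]
0.2 0.31 981 u 196 317 v 114 159 [ 0.633 -0.164  0.2  ] [0.752 0.228 0.31 ]
0.25 0.31 393 u 196 299 v 114 131 [ 0.691 -0.099  0.25 ] [0.74  0.225 0.31 ]
```

View pics/crop1.png

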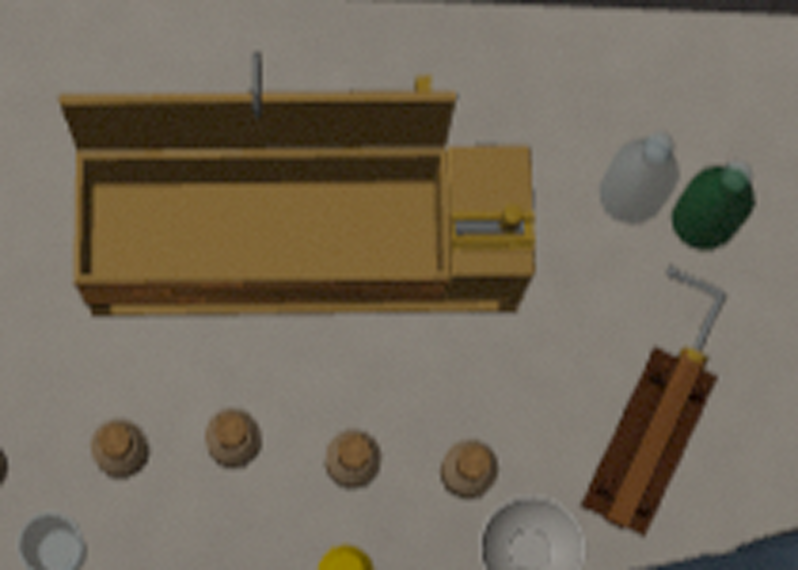

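The crop confirms the stand rim corners at crop (78,152), (448,148), (443,278) and (80,282), with the knob at (512,215). The pole handle runs from (627,523) to (690,355), its rod corner is at (722,293) and its tip at (672,268). The hook points to the pole's left.

```bash
cat >> h.py <<'E'
def ray(c,u,v,z):
    f=384/2/np.tan(np.radians(c['fovy'])/2)
    d=np.array([(u-c['cx'])/f,(v-c['cy'])/f,1.])
    if 'rvec' in c:
        Rm=cv2.Rodrigues(np.array(c['rvec'],float))[0]; o=-Rm.T@np.ravel(c['tvec']); d=Rm.T@d
    else:
        H=np.array(c['hand_eye']);Rt=R.from_quat(c['obs']['tool_rot']).as_matrix()
        o=Rt@H[:3,3]+c['obs']['position']; d=Rt@H[:3,:3]@d
    return o+d*(z-o[2])/d[2]
E
python3 - <<'E'
from h import *
c=load('top0')
def q(x,y,z,n=''): print(n,ray(c,180+x/3.8-.37,100+y/3.8-.37,z).round(4))
for x,y in((90,272),(440,270),(78,152),(448,148),(80,282),(443,278)): q(x,y,.14,'rim')
q(530,147,.15,'sh far-right'); q(533,274,.15,'sh near right'); q(512,212,.2065,'knobtop')
q(62,96,.26,'lidL');q(457,94,.26,'lidR')
q(256,53,.31,'ring top');q(256,115,.27,'ring bottom')
q(627,523,.054,'handle rear');q(690,353,.054,'handle front');q(722,293,.043,'corner');q(672,268,.043,'tip')
P=cloud(c);s=load('scene0');S=cloud(s)
for n,Q in(('t',P),('s',S)):
    k=(Q[...,2]>.275)&(Q[...,2]<.33)&(Q[...,0]>.6)&(Q[...,0]<.85)&(abs(Q[...,1]-.06)<.1); print(n,'ring',Q[k].mean(0).round(4),Q[k].min(0).round(3),Q[k].max(0).round(3),k.sum())
    k=(Q[...,2]>.185)&(Q[...,2]<.212)&(abs(Q[...,0]-.65)<.03)&(abs(Q[...,1]+.14)<.05); print(n,'knob',Q[k].mean(0).round(4),Q[k].min(0).round(3),Q[k].max(0).round(3),k.sum())
    k=(Q[...,2]>.17)&(Q[...,2]<.255)&(Q[...,0]>.68)&(Q[...,0]<.8)&(abs(Q[...,1]-.06)<.15);p=Q[k]
    A=np.c_[p[:,1:],np.ones(len(p))]; w=np.ones(len(p),bool)
    for i in range(4):
        sol=np.linalg.lstsq(A[w],p[w,0],rcond=None)[0]; w=abs(A@sol-p[:,0])<.004
    print('lid plane x = a y + b z + c',sol.round(4),w.sum())
    k=(Q[...,2]>.135)&(Q[...,2]<.144)&(Q[...,0]>.56)&(Q[...,0]<.61)&(abs(Q[...,1]-.06)<.15);p=Q[k];print('front rim',np.polyfit(p[:,1],p[:,0],1).round(4) if len(p)>3 else 0,len(p))
    k=(Q[...,2]>.05)&(Q[...,2]<.057)&(Q[...,0]>.38)&(Q[...,0]<.56)&(Q[...,1]<-.2)&(Q[...,1]>-.36);p=Q[k];
    if len(p)>5:
        print('handle top',len(p),p.mean(0).round(4),p.min(0).round(3),p.max(0).round(3)); print(np.linalg.eigh(np.cov(p[:,:2].T)))
E
```

```text
rim [0.5943 0.209  0.14  ]
rim [ 0.6088 -0.0991  0.14  ]
rim [0.7043 0.227  0.14  ]
rim [ 0.7218 -0.1033  0.14  ]
rim [0.5848 0.2172 0.14  ]
rim [ 0.6016 -0.1019  0.14  ]
sh far-right [ 0.7223 -0.1755  0.15  ]
sh near right [ 0.6058 -0.18    0.15  ]
knobtop [ 0.6443 -0.1545  0.2065]
lidL [0.7125 0.2256 0.26  ]
lidR [ 0.7279 -0.1013  0.26  ]
ring top [0.7371 0.0645 0.31  ]
ring bottom [0.6991 0.0638 0.27  ]
handle rear [ 0.4022 -0.2802  0.054 ]
handle front [ 0.5622 -0.3376  0.054 ]
corner [ 0.6234 -0.3701  0.043 ]
tip [ 0.6457 -0.3233  0.043 ]
t ring [0.7129 0.0638 0.3026] [0.691 0.06  0.277] [0.74  0.068 0.316] 36
t knob [ 0.6408 -0.1555  0.2028] [ 0.633 -0.164  0.186] [ 0.65  -0.147  0.21 ] 31
lid plane x = a y + b z + c [-0.0512  0.0167  0.7121] 846
front rim [-0.0576  0.597 ] 172
handle top 230 [ 0.4817 -0.3083  0.0533] [ 0.4   -0.355  0.05 ] [ 0.558 -0.264  0.057]
EighResult(eigenvalues=array([6.93710375e-05, 2.64171924e-03]), eigenvectors=array([[-0.39930966, -0.91681612],
       [-0.91681612,  0.39930966]]))
s ring [0.7233 0.066  0.299 ] [0.695 0.063 0.275] [0.746 0.07  0.315] 85
s knob [ 0.647  -0.1525  0.2002] [ 0.636 -0.162  0.185] [ 0.654 -0.144  0.208] 68
lid plane x = a y + b z + c [-0.0505  0.0133  0.7233] 2084
front rim [-0.051   0.5998] 297
handle top 369 [ 0.4867 -0.3052  0.0533] [ 0.401 -0.35   0.05 ] [ 0.56  -0.259  0.057]
EighResult(eigenvalues=array([5.89580202e-05, 2.48303353e-03]), eigenvectors=array([[-0.4129571 , -0.91075048],
       [-0.91075048,  0.4129571 ]]))
```

```bash
cat >> h.py <<'E'
def jars(c,xmax=.58):
    P=cloud(c);h=cv2.cvtColor(c['pixels'],cv2.COLOR_BGR2HSV)
    k=(P[...,2]>.069)&(P[...,2]<.082)&(P[...,0]>.3)&(P[...,0]<xmax)&(abs(P[...,1])<.45)
    n,l,st,_=cv2.connectedComponentsWithStats(k.astype(np.uint8))
    return [(P[l==i].mean(0).round(4),st[i,4],np.median(h[l==i],0)) for i in range(1,n) if 15<st[i,4]<5000]
E
python3 - <<'E'
from h import *
for n in('top0','scene0'):
    c=load(n);Rm=cv2.Rodrigues(np.array(c['rvec'],float))[0];print(n,(-Rm.T@np.ravel(c['tvec'])).round(3))
    for j in jars(c): print(*j)
w=snap('wrist','w0');print(np.array(w['hand_eye']).round(4),w['fovy'],w['cx'],w['cy'])
E
```

```text
top0 [2.040e-01 1.000e-03 1.653e+00]
[0.5506 0.3913 0.0766] 36 [ 89. 220.  41.]
[0.468  0.0817 0.0745] 59 [ 16. 138. 108.]
[0.4543 0.1856 0.0744] 53 [ 16. 140. 108.]
[ 0.4532 -0.0304  0.0746] 58 [ 16. 137. 109.]
[0.4337 0.3168 0.0746] 52 [ 16. 140. 110.]
[ 0.4475 -0.1375  0.0741] 54 [ 16.  136.5 108. ]
[0.3546 0.2199 0.0741] 31 [ 50.   7. 113.]
[ 0.3462 -0.0271  0.074 ] 56 [ 25. 255. 145.]
scene0 [ 1.143 -0.082  0.986]
[0.3621 0.2394 0.0733] 82 [ 30.  11. 127.]
[ 0.3507 -0.0245  0.074 ] 62 [ 23.  177.5 166. ]
[ 0.3333 -0.3131  0.074 ] 60 [172.  109.  164.5]
[0.4377 0.3193 0.0742] 63 [ 15. 114. 128.]
[0.4584 0.1882 0.074 ] 65 [ 15. 115. 130.]
[ 0.4567 -0.0283  0.074 ] 66 [ 15. 116. 130.]
[0.4716 0.084  0.0745] 68 [ 15. 115. 131.]
[ 0.4519 -0.1357  0.0742] 68 [ 15.  116.  130.5]
[[-9.000e-04 -9.680e-01 -2.511e-01  6.880e-02]
 [ 1.000e+00 -9.000e-04 -2.000e-04  0.000e+00]
 [ 0.000e+00 -2.511e-01  9.680e-01 -1.488e-01]
 [ 0.000e+00  0.000e+00  0.000e+00  1.000e+00]] 63.41739638993652 256.0057324710952 199.20303796794403
```

Emit:
send_rows(
  moves=[1,1,1.8,0,0,0,0.114,1,2,3.6,0,0,0,0.228,1,3,5.4,0,0,0,0.342,1,4,7.2,0,0,0,0.456,1,4.8,9,0,0,0,0.57],
)

```text
time: 0.57
position: [0.2586, -0.4975, 0.2362]
tool_rot: [0.896, 0.443, 0.0, -0.0]
ft_force: [0.5, 0.9, -0.1]
grip_width: 0.0871
grip_force: 0.0
```

Emit:
send_rows(
  moves=[1,1,1.8,0,0,0,0.114,1,2,3.6,0,0,0,0.228,1,3,5.4,0,0,0,0.342,1,4,7.2,0,0,0,0.456,1,4.8,9,0,0,0,0.57],
)

```text
time: 0.98
position: [0.3066, -0.4075, 0.2364]
tool_rot: [0.736, 0.677, 0.0, -0.0]
ft_force: [0.2, 0.5, 0.2]
grip_width: 0.087
grip_force: 0.0
```

Emit:
send_rows(
  moves=[1,1,1.8,0,0,0,0.114,1,2,3.6,0,0,0,0.228,1,3,5.4,0,0,0,0.342,1,4,7.2,0,0,0,0.456,1,4.8,9,0,0,0,0.57],
)

```text
time: 1.4
position: [0.3546, -0.3176, 0.2364]
tool_rot: [0.515, 0.857, 0.0, -0.0]
ft_force: [0.7, -0.4, -1.1]
grip_width: 0.0872
grip_force: 0.0
```

Emit:
send_rows(
  moves=[1,1,1.8,0,0,0,0.114,1,2,3.6,0,0,0,0.228,1,3,5.4,0,0,0,0.342,1,4,7.2,0,0,0,0.456,1,4.8,9,0,0,0,0.57],
)

```text
time: 1.82
position: [0.4026, -0.2277, 0.2365]
tool_rot: [0.254, 0.967, 0.0, 0.0]
ft_force: [0.2, 0.8, -1.2]
grip_width: 0.0871
grip_force: 0.0
```

Emit:
send_rows(
  moves=[1,1,1.8,0,0,0,0.114,1,2,3.6,0,0,0,0.228,1,3,5.4,0,0,0,0.342,1,4,7.2,0,0,0,0.456,1,4.8,9,0,0,0,0.57],
)

```text
time: 2.23
position: [0.4506, -0.1377, 0.2365]
tool_rot: [-0.028, 1.0, 0.0, 0.0]
ft_force: [-0.1, -0.0, -0.2]
grip_width: 0.0871
grip_force: 0.0
```

```bash
cat > s.py <<'E'
from h import *
o=monitor.get_obs();print(round(o['time'],2),'pos',o['position'].round(4),'yaw',R.from_quat(o['tool_rot']).as_matrix()[:2,0].round(3),'tilt',R.from_quat(o['tool_rot']).as_matrix()[:,2].round(3),'q',o['q'].round(2),'F',o['ft_force'].round(1),'w',round(o['grip_width'],4))
E
python3 - <<'E'
import s
from h import *
c=snap('wrist','w1')
for j in jars(c): print(*j)
for j in jars(snap('scene')): print('s',*j)
E
```

```text
2.23 pos [ 0.4506 -0.1377  0.2365] yaw [-0.998 -0.057] tilt [ 0.  0. -1.] q [-0.53  0.32  1.81  0.    1.01 -2.16] F [-0.1 -0.  -0.2] w 0.0871
[ 0.331  -0.3125  0.0752] 978 [172. 125. 148.]
[ 0.3487 -0.0262  0.0754] 859 [ 25. 255. 156.]
[ 0.449  -0.1363  0.0756] 651 [ 16. 142. 113.]
[ 0.4544 -0.0295  0.0753] 667 [ 16. 143. 113.]
[0.4678 0.0817 0.0751] 611 [ 16. 143. 109.]
s [0.3604 0.2398 0.0733] 78 [ 30.   11.5 134.5]
s [ 0.3502 -0.0243  0.0737] 60 [ 23. 177. 176.]
s [ 0.3334 -0.3128  0.0744] 61 [172. 109. 174.]
s [0.4373 0.3194 0.0741] 62 [ 15. 114. 135.]
s [0.4575 0.1882 0.0742] 59 [ 15. 115. 138.]
s [ 0.4568 -0.028   0.0741] 65 [ 15. 115. 137.]
s [0.4712 0.0843 0.074 ] 68 [ 15. 114. 139.]
s [ 0.4513 -0.1357  0.074 ] 66 [ 15. 115. 138.]
```

Emit:
send_rows(
  moves=[1,-0.1,0.1,-4,0,0,0,1,-0.1,0.1,-8,0,0,0,1,-0.1,0.1,-12,0,0,0,1,-0.1,0.1,-15.5,0,0,0,1,-0.1,0.1,-17.3,0,0,0],
  grip_force=20,
)

```text
time: 2.75
position: [0.4471, -0.1374, 0.0603]
tool_rot: [-0.024, 1.0, 0.001, -0.002]
ft_force: [-0.5, 0.5, 0.3]
grip_width: 0.087
grip_force: 0.0
```

Emit:
send_rows(
  moves=[0,0,0,0,0,0,0,0,0,0,0,0,0,0,0,0,0,0,0,0,0,0,0,0,0,0,0,0,0,0,0,0,0,0,0],
)

```text
time: 3.17
position: [0.4501, -0.1383, 0.0651]
tool_rot: [-0.025, 1.0, -0.001, 0.002]
ft_force: [-0.1, -0.2, 0.4]
grip_width: 0.0618
grip_force: 0.0
```

Emit:
send_rows(
  moves=[0,0,0,2,0,0,0,0,0,0,6,0,0,0,0,0,0,10,0,0,0,0,0,0,14,0,0,0,0,0,0,17.5,0,0,0],
)

```text
time: 3.58
position: [0.4492, -0.1376, 0.2423]
tool_rot: [-0.026, 1.0, -0.001, 0.002]
ft_force: [0.3, 0.1, -0.6]
grip_width: 0.0285
grip_force: 0.0
```

```bash
python3 s.py
```

```text
3.58 pos [ 0.4492 -0.1376  0.2423] yaw [-0.999 -0.051] tilt [ 0.003 -0.002 -1.   ] q [-0.54  0.31  1.81 -0.    1.02 -2.16] F [ 0.3  0.1 -0.6] w 0.0285
```

The fingers are slow, about 60 mm/s, so they closed on air. I'll reopen to half and look again.

Emit:
send_rows(
  moves=[0.65,0,0,0,0,0,0,0.65,0,0,0,0,0,0,0.65,0,0,0,0,0,0,0.65,0,0,0,0,0,0,0.65,0,0,0,0,0,0],
)

```text
time: 4.0
position: [0.4481, -0.1371, 0.2373]
tool_rot: [-0.026, 1.0, 0.001, -0.001]
ft_force: [-1.1, -0.3, -0.2]
grip_width: 0.0527
grip_force: 0.0
```

```bash
python3 s.py
python3 - <<'E'
from h import *
for j in jars(snap('wrist')): print(*j)
E
```

```text
4.0 pos [ 0.4481 -0.1371  0.2373] yaw [-0.999 -0.051] tilt [-0.003  0.002 -1.   ] q [-0.54  0.32  1.81 -0.    1.02 -2.16] F [-1.1 -0.3 -0.2] w 0.0527
[ 0.331  -0.3124  0.0753] 956 [172. 125. 163.]
[ 0.3488 -0.0263  0.0754] 841 [ 25. 255. 170.]
[ 0.449  -0.1362  0.0755] 647 [ 16. 141. 124.]
[ 0.4543 -0.0294  0.0754] 661 [ 16. 141. 124.]
[0.4687 0.0821 0.0752] 638 [ 16. 141. 121.]
```

Emit:
send_rows(
  moves=[0.65,0,0.1,-4,0,0,0,0.65,0,0.1,-8,0,0,0,0.65,0,0.1,-12,0,0,0,0.65,0,0.1,-15.5,0,0,0,0.65,0,0.1,-17.4,0,0,0],
)

```text
time: 4.47
position: [0.4467, -0.1353, 0.0604]
tool_rot: [-0.025, 1.0, 0.002, -0.003]
ft_force: [0.2, 0.5, -0.2]
grip_width: 0.0565
grip_force: 0.0
```

Emit:
send_rows(
  moves=[0,0,0,0,0,0,0,0,0,0,0,0,0,0,0,0,0,0,0,0,0,0,0,0,0,0,0,0,0,0,0,0,0,0,0],
)

```text
time: 4.88
position: [0.4501, -0.1371, 0.066]
tool_rot: [-0.026, 1.0, -0.001, 0.001]
ft_force: [-0.6, 0.3, -0.0]
grip_width: 0.0311
grip_force: 0.0
```

Emit:
send_rows(
  moves=[0,0,0,0,0,0,0,0,0,0,0,0,0,0,0,0,0,0,0,0,0],
)

```text
time: 5.13
position: [0.45, -0.137, 0.0659]
tool_rot: [-0.026, 1.0, -0.001, 0.001]
ft_force: [0.3, 0.6, 7.9]
grip_width: 0.0293
grip_force: 20.0
```

Emit:
send_rows(
  moves=[0,0,0,2,0,0,0,0,0,0,6,0,0,0,0,0,0,10,0,0,0,0,0,0,14,0,0,0,0,0,0,17.4,0,0,0],
)

```text
time: 5.55
position: [0.4488, -0.1364, 0.2413]
tool_rot: [-0.026, 1.0, -0.0, 0.001]
ft_force: [-0.0, -0.9, -0.8]
grip_width: 0.0293
grip_force: 20.0
```

```bash
python3 s.py
```

```text
5.55 pos [ 0.4488 -0.1364  0.2413] yaw [-0.999 -0.051] tilt [ 0.001 -0.001 -1.   ] q [-0.53  0.31  1.81 -0.    1.02 -2.16] F [-0.  -0.9 -0.8] w 0.0293
```

Emit:
send_rows(
  moves=[0,3.3,1.6,0,0,0,0,0,6.6,3.2,0,0,0,0,0,9.9,4.8,0,0,0,0,0,13.2,6.4,0,0,0,0,0,16.5,8,0,0,0,0],
)

```text
time: 5.97
position: [0.6149, -0.0555, 0.2389]
tool_rot: [-0.026, 1.0, -0.0, -0.0]
ft_force: [0.0, -0.5, -0.7]
grip_width: 0.0295
grip_force: 20.0
```

Emit:
send_rows(
  moves=[0,2,1,0,0,0,0,0,2.9,1.6,0,0,0,0,0,2.9,1.6,0,0,0,0,0,2.9,1.6,0,0,0,0,0,2.9,1.6,0,0,0,0],
)

```text
time: 6.38
position: [0.6411, -0.0411, 0.2382]
tool_rot: [-0.025, 1.0, 0.0, -0.001]
ft_force: [0.3, -0.7, -1.2]
grip_width: 0.0296
grip_force: 20.0
```

```bash
python3 s.py
python3 - <<'E'
from h import *
snap('scene','s2');c=snap('wrist','w2')
cv2.imwrite('pics/w2b.png',np.hstack([cv2.resize(load('s2')['pixels'][100:300,130:400],(540,400)),cv2.resize(c['pixels'],(533,400))])[:, :][:, :1073] if 0 else cv2.resize(load('s2')['pixels'][100:300,130:400],(780,578)))
E
```

```text
6.38 pos [ 0.6411 -0.0411  0.2382] yaw [-0.999 -0.051] tilt [-0.003  0.    -1.   ] q [-0.24  0.55  1.38 -0.    1.21 -1.86] F [ 0.3 -0.7 -1.2] w 0.0296
```

View pics/w2b.png

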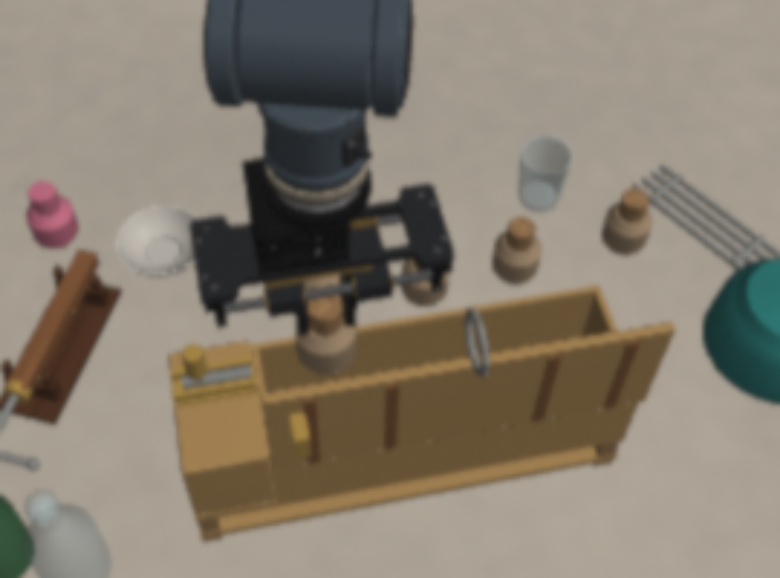

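The held jar, at crop (325,335), hangs above the right end of the compartment. Shifting it 4 mm left gives more clearance to the bolt knob. Now I'll lower it.

Emit:
send_rows(
  moves=[0,0,0.4,-3,0,0,0,0,0,0.4,-6,0,0,0,0,0,0.4,-8.5,0,0,0,0,0,0.4,-10,0,0,0,0,0,0.4,-10.6,0,0,0],
)

```text
time: 6.9
position: [0.6403, -0.037, 0.1299]
tool_rot: [-0.025, 1.0, 0.001, -0.003]
ft_force: [0.1, 0.1, -1.7]
grip_width: 0.0297
grip_force: 20.0
```

Emit:
send_rows(
  moves=[0,0,0,-0.3,0,0,0,0,0,0,-0.3,0,0,0,0,0,0,-0.3,0,0,0,0.45,0,0,-0.3,0,0,0,0.45,0,0,-0.3,0,0,0],
)

```text
time: 7.32
position: [0.6441, -0.0369, 0.1312]
tool_rot: [-0.026, 1.0, -0.0, 0.002]
ft_force: [-0.2, -0.5, -0.8]
grip_width: 0.0359
grip_force: 0.0
```

Emit:
send_rows(
  moves=[0.45,0,0,0,0,0,0,0.45,0,0,0,0,0,0,0.45,0,0,2,0,0,0,0.45,0,0,6,0,0,0,0.45,0,0,9,0,0,0],
)

```text
time: 7.73
position: [0.6431, -0.0366, 0.221]
tool_rot: [-0.026, 1.0, 0.0, -0.0]
ft_force: [0.8, 0.2, -0.1]
grip_width: 0.0389
grip_force: 0.0
```

```bash
python3 s.py
```

```text
7.73 pos [ 0.6431 -0.0366  0.221 ] yaw [-0.999 -0.051] tilt [-0.  0. -1.] q [-0.23  0.57  1.4   0.    1.17 -1.85] F [ 0.8  0.2 -0.1] w 0.0389
```

```bash
cat > look.py <<'E'
from h import *
import sys
c=snap('wrist');P=cloud(c)
for j in jars(c): print('bench',*j)
k=(P[...,2]>.125)&(P[...,2]<.138)&(P[...,0]>.61)&(P[...,0]<.69)&(P[...,1]<.2)&(P[...,1]>-.09)
n,l,st,_=cv2.connectedComponentsWithStats(k.astype(np.uint8))
for i in range(1,n):
    if st[i,4]>100: print('in',P[l==i].mean(0).round(4),st[i,4])
for j in jars(snap('scene')): print('s',j[0],j[2][0])
E
python3 look.py
```

```text
bench [0.4782 0.0826 0.0749] 553 [ 16. 141. 118.]
in [ 0.6417 -0.0367  0.1352] 1123
s [0.3607 0.2406 0.0732] 28.5
s [ 0.3328 -0.3131  0.0739] 172.0
s [0.4372 0.3194 0.074 ] 15.0
s [0.4583 0.1882 0.0739] 15.0
```

Emit:
send_rows(
  moves=[0.65,-3.8,0.1,1,0,0,0,0.65,-7.6,0.3,1.5,0,0,0,0.65,-11.4,0.5,1.5,0,0,0,0.65,-15.2,0.6,1.5,0,0,0,0.65,-18.8,0.7,1.5,0,0,0],
)

```text
time: 8.25
position: [0.4526, -0.0291, 0.2342]
tool_rot: [-0.026, 1.0, 0.0, -0.0]
ft_force: [0.8, -0.3, 0.3]
grip_width: 0.0552
grip_force: 0.0
```

```bash
python3 s.py; python3 look.py
```

```text
8.25 pos [ 0.4526 -0.0291  0.2342] yaw [-0.999 -0.052] tilt [-0.001  0.    -1.   ] q [-0.31  0.3   1.85 -0.    0.99 -1.93] F [ 0.8 -0.3  0.3] w 0.0552
bench [ 0.3487 -0.0251  0.0756] 833 [ 25. 255. 159.]
bench [0.3677 0.2127 0.0713] 83 [43. 14. 64.]
bench [ 0.4542 -0.0283  0.0755] 660 [ 16. 140. 115.]
bench [0.4555 0.1865 0.0752] 715 [ 16. 141. 114.]
bench [0.4692 0.0828 0.0753] 665 [ 16. 141. 115.]
s [0.3619 0.2397 0.0733] 30.0
s [ 0.3501 -0.0244  0.0739] 23.0
s [ 0.3331 -0.313   0.0739] 172.5
s [0.4373 0.3199 0.0741] 15.0
s [0.4576 0.1881 0.0744] 15.0
s [ 0.4574 -0.0281  0.0744] 15.0
s [0.4715 0.0844 0.0742] 15.0
```

Emit:
send_rows(
  moves=[0.65,0.1,0.1,-4,0,0,0,0.65,0.1,0.1,-8,0,0,0,0.65,0.1,0.1,-12,0,0,0,0.65,0.1,0.1,-15.5,0,0,0,0.65,0.1,0.1,-17.2,0,0,0],
)

```text
time: 8.77
position: [0.4549, -0.0282, 0.059]
tool_rot: [-0.025, 1.0, 0.001, -0.002]
ft_force: [0.0, -0.2, -0.1]
grip_width: 0.0567
grip_force: 0.0
```

Emit:
send_rows(
  moves=[0,0,0,0,0,0,0,0,0,0,0,0,0,0,0,0,0,0,0,0,0,0,0,0,0,0,0,0,0,0,0,0,0,0,0],
)

```text
time: 9.18
position: [0.4572, -0.0289, 0.064]
tool_rot: [-0.026, 1.0, -0.001, 0.002]
ft_force: [0.1, -1.2, 0.6]
grip_width: 0.0312
grip_force: 0.0
```

Emit:
send_rows(
  moves=[0,0,0,0,0,0,0,0,0,0,0,0,0,0,0,0,0,0,0,0,0],
)

```text
time: 9.43
position: [0.4572, -0.0288, 0.0639]
tool_rot: [-0.026, 1.0, -0.0, 0.002]
ft_force: [-0.1, 0.4, 7.1]
grip_width: 0.0296
grip_force: 20.0
```

Emit:
send_rows(
  moves=[0,0,0,2,0,0,0,0,0,0,6,0,0,0,0,0,0,10,0,0,0,0,0,0,14,0,0,0,0,0,0,17.4,0,0,0],
)

```text
time: 9.85
position: [0.4557, -0.0285, 0.2393]
tool_rot: [-0.026, 1.0, -0.0, 0.001]
ft_force: [0.9, -0.5, -1.3]
grip_width: 0.0297
grip_force: 20.0
```

Emit:
send_rows(
  moves=[0,3.3,1,0,0,0,0,0,6.6,2,0,0,0,0,0,9.9,3,0,0,0,0,0,13.2,4,0,0,0,0,0,16.5,4.5,0,0,0,0],
)

```text
time: 10.27
position: [0.6216, 0.0179, 0.2368]
tool_rot: [-0.026, 1.0, 0.0, -0.0]
ft_force: [0.6, 0.6, -1.6]
grip_width: 0.0295
grip_force: 20.0
```

Emit:
send_rows(
  moves=[0,1.5,0.3,0,0,0,0,0,2.1,0.4,0,0,0,0,0,2.1,0.4,0,0,0,0,0,2.1,0.4,0,0,0,0,0,2.1,0.4,0,0,0,0],
)

```text
time: 10.68
position: [0.6401, 0.0203, 0.2362]
tool_rot: [-0.025, 1.0, 0.0, -0.001]
ft_force: [-0.9, 0.1, -2.1]
grip_width: 0.0296
grip_force: 20.0
```

Emit:
send_rows(
  moves=[0,0,0,-3,0,0,0,0,0,0,-6,0,0,0,0,0,0,-8.5,0,0,0,0,0,0,-10,0,0,0,0,0,0,-10.8,0,0,0],
)

```text
time: 11.1
position: [0.639, 0.0203, 0.1263]
tool_rot: [-0.025, 1.0, 0.0, -0.003]
ft_force: [-0.3, 0.1, -2.3]
grip_width: 0.0293
grip_force: 20.0
```

Emit:
send_rows(
  moves=[0,0,0,-0.4,0,0,0,0,0,0,-0.4,0,0,0,0,0,0,-0.4,0,0,0,0.45,0,0,-0.4,0,0,0,0.45,0,0,-0.4,0,0,0],
)

```text
time: 11.52
position: [0.643, 0.0202, 0.1259]
tool_rot: [-0.026, 1.0, -0.0, 0.001]
ft_force: [0.3, -0.0, -0.0]
grip_width: 0.0355
grip_force: 0.0
```

Emit:
send_rows(
  moves=[0.45,0,0,0,0,0,0,0.45,0,0,0,0,0,0,0.45,0,0,2,0,0,0,0.45,0,0,6,0,0,0,0.45,0,0,10,0,0,0],
)

```text
time: 11.93
position: [0.6408, 0.0206, 0.224]
tool_rot: [-0.026, 1.0, 0.0, -0.002]
ft_force: [1.0, -0.4, 0.9]
grip_width: 0.0393
grip_force: 0.0
```

Emit:
send_rows(
  moves=[0.45,-3,1.2,1.2,0,0,0,0.65,-7,2.4,1.2,0,0,0,0.65,-11,3.6,1.2,0,0,0,0.65,-14.5,5,1.2,0,0,0,0.65,-17.1,6.2,1.2,0,0,0],
)

```text
time: 12.35
position: [0.4673, 0.0832, 0.2368]
tool_rot: [-0.026, 1.0, 0.0, -0.001]
ft_force: [-0.2, 1.1, 0.9]
grip_width: 0.0543
grip_force: 0.0
```

```bash
python3 s.py; python3 look.py
python3 - <<'E'
from h import *
snap('top','t3')
E
```

```text
12.35 pos [0.4673 0.0832 0.2368] yaw [-0.999 -0.051] tilt [-0.002  0.    -1.   ] q [-0.06  0.33  1.8   0.    1.02 -1.68] F [-0.2  1.1  0.9] w 0.0543
bench [ 0.3488 -0.0238  0.0754] 917 [ 25. 255. 156.]
bench [0.3589 0.2419 0.0744] 1208 [ 34.  16. 113.]
bench [0.4352 0.3179 0.0752] 774 [ 16. 141. 114.]
bench [0.4555 0.1875 0.0754] 685 [ 16. 141. 116.]
bench [0.4693 0.0841 0.0755] 645 [ 16. 141. 116.]
s [0.3608 0.2394 0.0737] 30.0
s [ 0.3502 -0.0247  0.074 ] 23.0
s [ 0.3328 -0.3124  0.0736] 173.0
s [0.4375 0.3195 0.074 ] 15.0
s [0.4581 0.1879 0.0745] 15.0
s [0.4717 0.084  0.0745] 15.0
```

Emit:
send_rows(
  moves=[0.65,0,0,-4,0,0,0,0.65,0,0,-8,0,0,0,0.65,0,0,-12,0,0,0,0.65,0,0,-15.5,0,0,0,0.65,0,0,-17.2,0,0,0],
)

```text
time: 12.92
position: [0.4713, 0.0819, 0.061]
tool_rot: [-0.025, 1.0, 0.0, -0.001]
ft_force: [-1.1, -0.5, 0.0]
grip_width: 0.0563
grip_force: 0.0
```

Emit:
send_rows(
  moves=[0,0,0,0,0,0,0,0,0,0,0,0,0,0,0,0,0,0,0,0,0,0,0,0,0,0,0,0,0,0,0,0,0,0,0],
)

```text
time: 13.33
position: [0.4725, 0.0823, 0.0661]
tool_rot: [-0.026, 1.0, -0.0, 0.002]
ft_force: [0.1, 2.2, 1.9]
grip_width: 0.0311
grip_force: 0.7
```

Emit:
send_rows(
  moves=[0,0,0,0,0,0,0,0,0,0,0,0,0,0,0,0,0,0,0,0,0],
)

```text
time: 13.58
position: [0.4724, 0.0825, 0.0659]
tool_rot: [-0.026, 1.0, -0.0, 0.002]
ft_force: [0.6, 0.4, 6.2]
grip_width: 0.0295
grip_force: 19.9
```

Emit:
send_rows(
  moves=[0,0,0,2,0,0,0,0,0,0,6,0,0,0,0,0,0,10,0,0,0,0,0,0,14,0,0,0,0,0,0,17.3,0,0,0],
)

```text
time: 14.0
position: [0.4708, 0.0824, 0.2402]
tool_rot: [-0.026, 1.0, -0.0, 0.001]
ft_force: [0.9, 0.4, -2.0]
grip_width: 0.0295
grip_force: 19.9
```

Emit:
send_rows(
  moves=[0,3.3,-0.2,0,0,0,0,0,6.6,-0.4,0,0,0,0,0,9.9,-0.5,0,0,0,0,0,13,-0.6,0,0,0,0,0,15.5,-0.7,0,0,0,0],
)

```text
time: 14.42
position: [0.6278, 0.0752, 0.2376]
tool_rot: [-0.026, 1.0, -0.0, 0.0]
ft_force: [0.3, -0.1, -1.4]
grip_width: 0.0292
grip_force: 20.0
```

Emit:
send_rows(
  moves=[0,1.2,0,0,0,0,0,0,1.3,0,0,0,0,0,0,1.3,0,0,0,0,0,0,1.3,0,0,0,0,0,0,1.3,0,0,0,0,0],
)

```text
time: 14.83
position: [0.6373, 0.0756, 0.2373]
tool_rot: [-0.026, 1.0, 0.0, -0.001]
ft_force: [-0.6, -0.4, -2.0]
grip_width: 0.0295
grip_force: 20.0
```

Emit:
send_rows(
  moves=[0,0,0,-3,0,0,0,0,0,0,-6,0,0,0,0,0,0,-8.5,0,0,0,0,0,0,-10,0,0,0,0,0,0,-10.8,0,0,0],
)

```text
time: 15.25
position: [0.6363, 0.0756, 0.1272]
tool_rot: [-0.026, 1.0, 0.0, -0.003]
ft_force: [0.3, -0.4, -1.5]
grip_width: 0.0292
grip_force: 20.0
```

Emit:
send_rows(
  moves=[0,0,0,-0.4,0,0,0,0,0,0,-0.4,0,0,0,0,0,0,-0.4,0,0,0,0.45,0,0,-0.4,0,0,0,0.45,0,0,-0.4,0,0,0],
)

```text
time: 15.67
position: [0.6399, 0.0753, 0.1267]
tool_rot: [-0.026, 1.0, -0.0, 0.001]
ft_force: [0.2, 1.2, 0.4]
grip_width: 0.0358
grip_force: 0.0
```

Emit:
send_rows(
  moves=[0.45,0,0,0,0,0,0,0.45,0,0,0,0,0,0,0.45,0,0,2,0,0,0,0.45,0,0,6,0,0,0,0.45,0,0,10,0,0,0],
)

```text
time: 16.08
position: [0.6378, 0.0754, 0.2249]
tool_rot: [-0.026, 1.0, 0.0, -0.002]
ft_force: [1.2, -0.2, 0.9]
grip_width: 0.0394
grip_force: 0.0
```

Emit:
send_rows(
  moves=[0.45,-3,1.8,1.2,0,0,0,0.65,-6.3,3.8,1.2,0,0,0,0.65,-9.6,5.9,1.2,0,0,0,0.65,-12.9,7.9,1.2,0,0,0,0.65,-16,9.8,1.2,0,0,0],
)

```text
time: 16.5
position: [0.4772, 0.1741, 0.2379]
tool_rot: [-0.025, 1.0, 0.0, 0.0]
ft_force: [0.6, 0.9, -0.7]
grip_width: 0.0544
grip_force: 0.0
```

Emit:
send_rows(
  moves=[0.65,-2.1,1.3,0,0,0,0,0.65,-2.1,1.3,0,0,0,0],
)

```text
time: 16.67
position: [0.4523, 0.1883, 0.2375]
tool_rot: [-0.027, 1.0, 0.0, -0.003]
ft_force: [0.2, 0.2, -0.5]
grip_width: 0.056
grip_force: 0.0
```

```bash
python3 s.py; python3 look.py
```

```text
16.67 pos [0.4523 0.1883 0.2375] yaw [-0.998 -0.055] tilt [-0.005  0.    -1.   ] q [ 0.17  0.35  1.76  0.    1.04 -1.46] F [ 0.2  0.2 -0.5] w 0.056
bench [ 0.3485 -0.0228  0.0752] 948 [ 25. 255. 151.]
bench [0.3584 0.2422 0.0749] 950 [ 38.  14. 133.]
bench [0.435  0.3187 0.0754] 700 [ 16. 142. 113.]
bench [0.4553 0.1887 0.0755] 645 [ 16. 143. 114.]
s [0.3607 0.2386 0.0735] 30.0
s [ 0.3508 -0.0246  0.0737] 23.0
s [ 0.3327 -0.3129  0.0743] 172.0
s [0.4376 0.3194 0.0745] 15.0
s [0.4583 0.1881 0.0739] 15.0
```

Emit:
send_rows(
  moves=[0.65,0,0,-4,0,0,0,0.65,0,0,-8,0,0,0,0.65,0,0,-12,0,0,0,0.65,0,0,-15.5,0,0,0,0.65,0,0,-17.2,0,0,0],
)

```text
time: 17.18
position: [0.4583, 0.1852, 0.0618]
tool_rot: [-0.025, 1.0, -0.0, -0.002]
ft_force: [0.0, 0.3, 0.3]
grip_width: 0.0562
grip_force: 0.0
```

Emit:
send_rows(
  moves=[0,0,0,0,0,0,0,0,0,0,0,0,0,0,0,0,0,0,0,0,0,0,0,0,0,0,0,0,0,0,0,0,0,0,0],
)

```text
time: 17.6
position: [0.4596, 0.1866, 0.0671]
tool_rot: [-0.025, 1.0, 0.0, 0.002]
ft_force: [0.8, 1.2, 2.3]
grip_width: 0.0308
grip_force: 0.7
```

Emit:
send_rows(
  moves=[0,0,0,0,0,0,0,0,0,0,0,0,0,0,0,0,0,0,0,0,0],
)

```text
time: 17.85
position: [0.4595, 0.1867, 0.0669]
tool_rot: [-0.026, 1.0, 0.0, 0.002]
ft_force: [-0.3, 1.4, 7.0]
grip_width: 0.0292
grip_force: 19.8
```

Emit:
send_rows(
  moves=[0,0,0,2,0,0,0,0,0,0,6,0,0,0,0,0,0,10,0,0,0,0,0,0,14,0,0,0,0,0,0,17.3,0,0,0],
)

```text
time: 18.27
position: [0.4577, 0.1864, 0.2411]
tool_rot: [-0.026, 1.0, -0.0, 0.001]
ft_force: [0.9, -0.3, -1.3]
grip_width: 0.0298
grip_force: 19.9
```

Emit:
send_rows(
  moves=[0,3.3,-1,0,0,0,0,0,6.6,-2,0,0,0,0,0,9.9,-3,0,0,0,0,0,13.2,-4,0,0,0,0,0,16.2,-5,0,0,0,0],
)

```text
time: 18.68
position: [0.6211, 0.1358, 0.2384]
tool_rot: [-0.026, 1.0, -0.0, -0.0]
ft_force: [0.4, 1.2, -1.9]
grip_width: 0.0293
grip_force: 19.9
```

Emit:
send_rows(
  moves=[0,1.5,-0.6,0,0,0,0,0,1.6,-0.6,0,0,0,0,0,1.6,-0.6,0,0,0,0,0,1.6,-0.6,0,0,0,0,0,1.6,-0.6,0,0,0,0],
)

```text
time: 19.1
position: [0.6342, 0.1311, 0.2382]
tool_rot: [-0.026, 1.0, 0.0, -0.001]
ft_force: [-0.4, 0.8, -2.6]
grip_width: 0.0294
grip_force: 19.9
```

Emit:
send_rows(
  moves=[0,0,0,-3,0,0,0,0,0,0,-6,0,0,0,0,0,0,-8.5,0,0,0,0,0,0,-10,0,0,0,0,0,0,-10.8,0,0,0],
)

```text
time: 19.52
position: [0.6331, 0.1311, 0.1281]
tool_rot: [-0.026, 1.0, -0.0, -0.003]
ft_force: [-0.6, -0.4, -1.0]
grip_width: 0.0297
grip_force: 19.9
```

Emit:
send_rows(
  moves=[0,0,0,-0.4,0,0,0,0,0,0,-0.4,0,0,0,0,0,0,-0.4,0,0,0,0.45,0,0,-0.4,0,0,0,0.45,0,0,-0.4,0,0,0],
)

```text
time: 19.93
position: [0.6368, 0.1306, 0.1277]
tool_rot: [-0.026, 1.0, -0.0, 0.001]
ft_force: [-0.2, 1.1, -0.2]
grip_width: 0.0357
grip_force: 0.0
```

Emit:
send_rows(
  moves=[0.45,0,0,0,0,0,0,0.45,0,0,0,0,0,0,0.45,0,0,2,0,0,0,0.45,0,0,6,0,0,0,0.45,0,0,10,0,0,0],
)

```text
time: 20.35
position: [0.6348, 0.1303, 0.2258]
tool_rot: [-0.025, 1.0, 0.0, -0.002]
ft_force: [1.6, -0.4, 0.2]
grip_width: 0.0389
grip_force: 0.0
```

Emit:
send_rows(
  moves=[0.45,-3,2.6,1.2,0,0,0,0.65,-5.8,5.4,1.2,0,0,0,0.65,-8.6,8.1,1.2,0,0,0,0.65,-11.4,10.8,1.2,0,0,0,0.65,-14.2,13.4,1.2,0,0,0],
)

```text
time: 20.77
position: [0.4929, 0.2653, 0.2391]
tool_rot: [-0.025, 1.0, 0.0, 0.001]
ft_force: [0.6, 0.3, 0.2]
grip_width: 0.0543
grip_force: 0.0
```

Emit:
send_rows(
  moves=[0.65,-2.8,2.6,0,0,0,0,0.65,-5,4.6,0,0,0,0,0.65,-5.7,5.2,0,0,0,0,0.65,-5.7,5.2,0,0,0,0],
)

```text
time: 21.1
position: [0.4352, 0.3177, 0.2389]
tool_rot: [-0.027, 1.0, 0.0, -0.0]
ft_force: [0.6, 0.1, 0.4]
grip_width: 0.0566
grip_force: 0.0
```

```bash
python3 s.py; python3 look.py
```

```text
21.1 pos [0.4352 0.3177 0.2389] yaw [-0.998 -0.055] tilt [-0.  0. -1.] q [ 0.42  0.41  1.65  0.    1.09 -1.2 ] F [0.6 0.1 0.4] w 0.0566
bench [0.3589 0.2381 0.0748] 945 [ 39.  14. 129.]
bench [0.4346 0.3202 0.0755] 645 [ 16. 143. 113.]
bench [0.5594 0.3777 0.0755] 251 [ 88. 211.  40.]
s [0.361  0.24   0.0732] 30.0
s [ 0.351  -0.0244  0.0744] 23.0
s [ 0.3331 -0.3131  0.074 ] 172.0
s [0.4375 0.3193 0.0743] 15.0
```

Emit:
send_rows(
  moves=[0.65,0,0.2,-4,0,0,0,0.65,0,0.2,-8,0,0,0,0.65,0,0.2,-12,0,0,0,0.65,0,0.2,-15.5,0,0,0,0.65,0,0.2,-17.3,0,0,0],
)

```text
time: 21.62
position: [0.4373, 0.316, 0.0616]
tool_rot: [-0.024, 1.0, -0.001, -0.002]
ft_force: [-0.4, 0.1, 0.2]
grip_width: 0.0566
grip_force: 0.0
```

Emit:
send_rows(
  moves=[0,0,0,0,0,0,0,0,0,0,0,0,0,0,0,0,0,0,0,0,0,0,0,0,0,0,0,0,0,0,0,0,0,0,0],
)

```text
time: 22.03
position: [0.4386, 0.3188, 0.0673]
tool_rot: [-0.025, 1.0, 0.001, 0.002]
ft_force: [-0.2, 1.5, 1.2]
grip_width: 0.0305
grip_force: 0.6
```

Emit:
send_rows(
  moves=[0,0,0,0,0,0,0,0,0,0,0,0,0,0,0,0,0,0,0,0,0],
)

```text
time: 22.28
position: [0.4385, 0.3191, 0.0671]
tool_rot: [-0.026, 1.0, 0.001, 0.002]
ft_force: [0.8, 0.5, 6.9]
grip_width: 0.0295
grip_force: 19.9
```

Emit:
send_rows(
  moves=[0,0,0,2,0,0,0,0,0,0,6,0,0,0,0,0,0,10,0,0,0,0,0,0,14,0,0,0,0,0,0,17.3,0,0,0],
)

```text
time: 22.7
position: [0.4367, 0.3184, 0.2412]
tool_rot: [-0.026, 1.0, 0.0, 0.001]
ft_force: [1.2, 0.0, -2.6]
grip_width: 0.0296
grip_force: 20.0
```

Emit:
send_rows(
  moves=[0,3,-2,0,0,0,0,0,6,-4,0,0,0,0,0,9,-6,0,0,0,0,0,12,-8,0,0,0,0,0,15,-10,0,0,0,0],
)

```text
time: 23.12
position: [0.5873, 0.2174, 0.2384]
tool_rot: [-0.026, 1.0, -0.0, -0.001]
ft_force: [0.9, 0.9, -1.4]
grip_width: 0.0297
grip_force: 20.0
```

Emit:
send_rows(
  moves=[0,2.8,-1.8,0,0,0,0,0,4.2,-2.7,0,0,0,0,0,4.6,-3,0,0,0,0,0,4.6,-3,0,0,0,0,0,4.6,-3,0,0,0,0],
)

```text
time: 23.53
position: [0.6313, 0.1889, 0.2379]
tool_rot: [-0.026, 1.0, 0.0, -0.002]
ft_force: [1.0, 0.4, -1.7]
grip_width: 0.0294
grip_force: 20.0
```

```bash
python3 s.py
```

```text
23.53 pos [0.6313 0.1889 0.2379] yaw [-0.999 -0.051] tilt [-0.003  0.    -1.   ] q [ 0.12  0.57  1.34  0.    1.23 -1.5 ] F [ 1.   0.4 -1.7] w 0.0294
```

Emit:
send_rows(
  moves=[0,0,-0.3,-3,0,0,0,0,0,-0.3,-6,0,0,0,0,0,-0.3,-8.5,0,0,0,0,0,-0.3,-10,0,0,0,0,0,-0.3,-10.8,0,0,0],
)

```text
time: 23.95
position: [0.6293, 0.1868, 0.1279]
tool_rot: [-0.027, 1.0, -0.0, -0.003]
ft_force: [-0.6, 0.8, -2.2]
grip_width: 0.0296
grip_force: 20.0
```

Emit:
send_rows(
  moves=[0,0,0,-0.4,0,0,0,0,0,0,-0.4,0,0,0,0,0,0,-0.4,0,0,0,0.41,0,0,-0.4,0,0,0,0.41,0,0,-0.4,0,0,0],
)

```text
time: 24.37
position: [0.6336, 0.1858, 0.1276]
tool_rot: [-0.026, 1.0, 0.0, 0.001]
ft_force: [0.0, -0.1, 0.0]
grip_width: 0.0337
grip_force: 0.0
```

Emit:
send_rows(
  moves=[0.41,0,0,0,0,0,0,0.41,0,0,0,0,0,0,0.41,0,0,2,0,0,0,0.41,0,0,6,0,0,0,0.41,0,0,10,0,0,0],
)

```text
time: 24.78
position: [0.6318, 0.1851, 0.2257]
tool_rot: [-0.025, 1.0, -0.0, -0.003]
ft_force: [1.0, -0.4, 0.3]
grip_width: 0.0358
grip_force: 0.0
```

Emit:
send_rows(
  moves=[0.45,-4,-3,1.2,0,0,0,0.65,-8,-6,1.2,0,0,0,0.65,-11,-9,1.2,0,0,0,0.65,-14,-11,1.2,0,0,0,0.65,-17,-12,1.2,0,0,0],
)

```text
time: 25.2
position: [0.4648, 0.0645, 0.2391]
tool_rot: [-0.025, 1.0, -0.001, 0.001]
ft_force: [0.7, -1.1, -0.4]
grip_width: 0.0544
grip_force: 0.0
```

```bash
python3 s.py
python3 - <<'E'
from h import *
c=snap('top','t4');P=cloud(c);s=snap('scene','s4')
k=(P[...,2]>.127)&(P[...,2]<.145)&(P[...,0]>.605)&(P[...,0]<.665)&(P[...,1]<.21)&(P[...,1]>-.09)
n,l,st,_=cv2.connectedComponentsWithStats(k.astype(np.uint8))
for i in range(1,n):
    if st[i,4]>15: print('in',P[l==i].mean(0).round(4),st[i,4])
a=cv2.resize(c['pixels'][100:250,180:390],None,fx=3.7,fy=3.7,interpolation=cv2.INTER_CUBIC); cv2.imwrite('pics/crop4.png',a)
E
```

```text
25.2 pos [0.4648 0.0645 0.2391] yaw [-0.999 -0.05 ] tilt [ 0.003 -0.001 -1.   ] q [-0.1   0.31  1.81 -0.    1.01 -1.72] F [ 0.7 -1.1 -0.4] w 0.0544
in [ 0.6408 -0.0385  0.1343] 61
in [0.6261 0.1838 0.1337] 62
in [0.6284 0.1284 0.1344] 62
in [0.6371 0.018  0.134 ] 60
```

View pics/crop4.png

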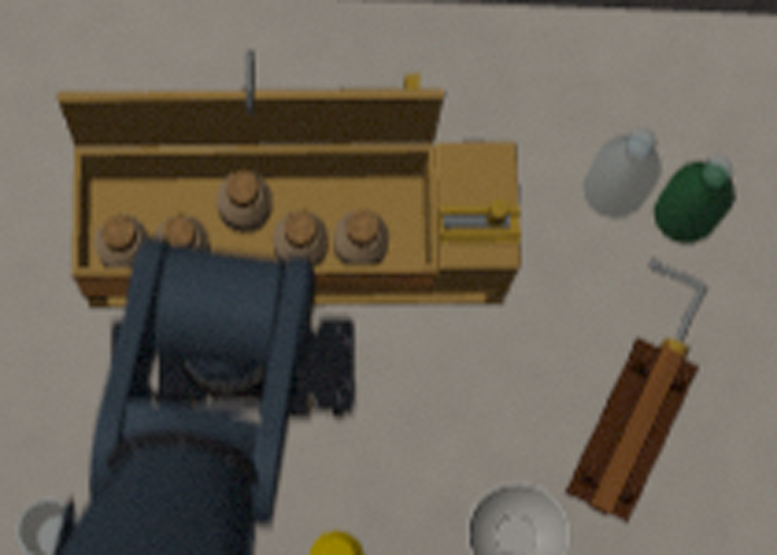

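All five jars stand in the compartment with their corks at z≈0.134. The middle one, at crop (242,195), was nudged rearward by the disturbance but is still inside. Next is the pole, so I'll hover over its balance point.

Emit:
send_rows(
  moves=[0.65,0.4,-3.8,0,0,0,-0.05,0.65,0.8,-7.6,0,0,0,-0.1,0.65,1.2,-11.4,0,0,0,-0.15,0.65,1.6,-15.2,0,0,0,-0.2,0.65,2,-19,0,0,0,-0.25],
)

```text
time: 25.72
position: [0.4857, -0.1256, 0.239]
tool_rot: [0.1, 0.995, -0.0, 0.001]
ft_force: [0.9, 1.2, 0.4]
grip_width: 0.0565
grip_force: 0.0
```

Emit:
send_rows(
  moves=[0.65,0.4,-3.8,0,0,0,-0.05,0.65,0.8,-7.6,0,0,0,-0.1,0.65,1.2,-11.4,0,0,0,-0.15,0.65,1.6,-15.2,0,0,0,-0.2,0.65,2,-19,0,0,0,-0.2],
)

```text
time: 26.13
position: [0.5055, -0.3159, 0.2388]
tool_rot: [0.199, 0.98, -0.0, 0.0]
ft_force: [1.5, 0.2, -0.6]
grip_width: 0.0568
grip_force: 0.0
```

Emit:
send_rows(
  moves=[0.65,0.2,-0.4,0,0,0,0,0.65,0.2,-0.4,0,0,0,0,0.65,0.2,-0.4,0,0,0,0,0.65,0.2,-0.4,0,0,0,0],
)

```text
time: 26.47
position: [0.5069, -0.316, 0.2383]
tool_rot: [0.198, 0.98, 0.001, -0.001]
ft_force: [0.5, 0.6, 0.1]
grip_width: 0.0568
grip_force: 0.0
```

```bash
python3 s.py
python3 - <<'E'
from h import *
c=snap('wrist','w5');P=cloud(c);s=snap('scene');S=cloud(s)
t=snap('top','t5');T=cloud(t)
k=(T[...,2]>.127)&(T[...,2]<.145)&(T[...,0]>.605)&(T[...,0]<.695)&(T[...,1]<.12)&(T[...,1]>.03)
v,u=np.nonzero(k);print('C',T[k].mean(0),k.sum())
for Q,n in((P,'w'),(S,'s')):
    k=(Q[...,2]>.0505)&(Q[...,2]<.059)&(Q[...,0]>.36)&(Q[...,0]<.6)&(Q[...,1]<-.25)&(Q[...,1]>-.4)
    nn,l,st,_=cv2.connectedComponentsWithStats(k.astype(np.uint8));i=1+st[1:,4].argmax();p=Q[l==i]
    r=cv2.minAreaRect((p[:,:2]*1000).astype(np.float32));print(n,len(p),p.mean(0).round(4),r, np.percentile(p[:,2],[5,50,95]))
cv2.imwrite('pics/w5v.png',cv2.resize(c['pixels'],(768,576)))
E
```

```text
26.47 pos [ 0.5069 -0.316   0.2383] yaw [-0.922  0.387] tilt [-0.001  0.002 -1.   ] q [-0.74  0.49  1.5   0.    1.15 -1.92] F [0.5 0.6 0.1] w 0.0568
C [0.66734101 0.07459663 0.1333559 ] 73
w 3396 [ 0.4782 -0.3035  0.0545] ((483.4781494140625, -305.790771484375), (22.18581771850586, 178.4750518798828), 65.99064636230469) [0.05280048 0.05459498 0.05603338]
s 361 [ 0.4887 -0.3058  0.0533] ((484.4452819824219, -304.56158447265625), (23.942672729492188, 176.8745880126953), 66.02986907958984) [0.05087215 0.05316405 0.05630488]
```

View pics/w5v.png

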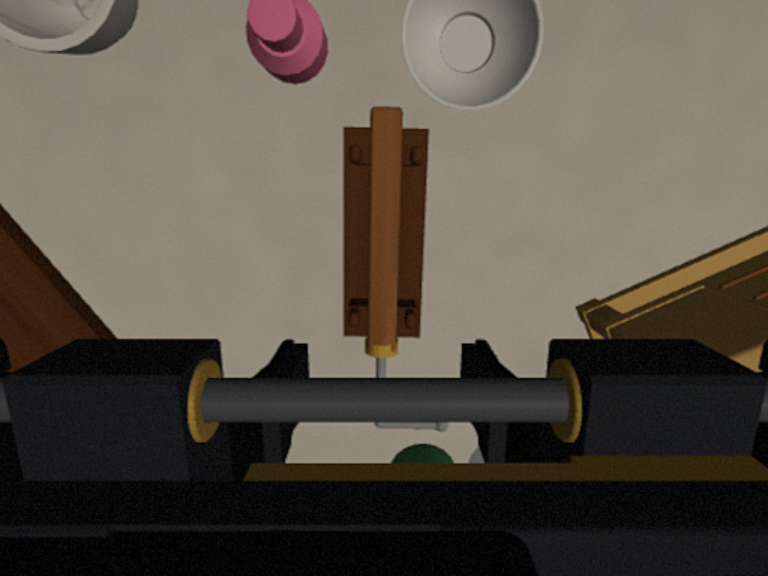

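The wrist view shows the pole handle centred between the fingers, running from (386,108) to (381,350), with the hook at (410,425). The fit gives a handle centre of (0.484,-0.305) and a direction of -0.419 rad. Before descending I'll check the height of the rest plate.

Run:
```python
from h import *
P=cloud(load('w5'))
for u,v in((236,150),(272,150),(240,190),(275,190),(242,212)): print(u,v,P[v,u].round(4))
```

```text
236 150 [ 0.4687 -0.3258  0.0061]
272 150 [ 0.4857 -0.2855  0.0062]
240 190 [ 0.5162 -0.3412  0.0066]
275 190 [ 0.5332 -0.3007  0.007 ]
242 212 [ 0.5368 -0.3463  0.0326]
```

Emit:
send_rows(
  moves=[0.65,0.4,-0.2,-4,0,0,-0.022,0.65,0.4,-0.2,-8,0,0,-0.022,0.65,0.4,-0.2,-12,0,0,-0.022,0.65,0.4,-0.2,-14,0,0,-0.022,0.65,0.4,-0.2,-14,0,0,-0.022],
)

```text
time: 27.03
position: [0.5083, -0.3161, 0.0938]
tool_rot: [0.208, 0.978, 0.003, -0.005]
ft_force: [-0.5, -0.3, -0.3]
grip_width: 0.0569
grip_force: 0.0
```

```bash
python3 s.py
```

```text
27.03 pos [ 0.5083 -0.3161  0.0938] yaw [-0.913  0.407] tilt [-0.008  0.007 -1.   ] q [-0.74  0.69  1.61  0.    0.86 -1.89] F [-0.5 -0.3 -0.3] w 0.0569
```

Emit:
send_rows(
  moves=[0.65,0,0,-3,0,0,0,0.65,0,0,-5,0,0,0,0.65,0,0,-5.7,0,0,0,0.65,0,0,-5.7,0,0,0,0.65,0,0,-5.7,0,0,0],
  grip_force=60,
)

```text
time: 27.45
position: [0.512, -0.32, 0.0429]
tool_rot: [0.209, 0.978, -0.001, 0.001]
ft_force: [-0.2, -0.0, 0.3]
grip_width: 0.0564
grip_force: 0.0
```

Emit:
send_rows(
  moves=[0,0,0,0,0,0,0,0,0,0,0,0,0,0,0,0,0,0,0,0,0,0,0,0,0,0,0,0,0,0,0,0,0,0,0],
)

```text
time: 27.87
position: [0.5113, -0.3199, 0.0422]
tool_rot: [0.209, 0.978, -0.0, 0.0]
ft_force: [0.4, 0.0, 0.2]
grip_width: 0.0313
grip_force: 0.0
```

Emit:
send_rows(
  moves=[0,0,0,0,0,0,0,0,0,0,0,0,0,0,0,0,0,0,0,0,0,0,0,0,0,0,0,0,0,0,0,0,0,0,0],
)

```text
time: 28.28
position: [0.5112, -0.3197, 0.0418]
tool_rot: [0.209, 0.978, -0.0, 0.0]
ft_force: [0.0, 0.3, 2.4]
grip_width: 0.0215
grip_force: 60.0
```

```bash
python3 s.py
```

```text
28.28 pos [ 0.5112 -0.3197  0.0418] yaw [-0.913  0.409] tilt [ 0. -0. -1.] q [-0.74  0.77  1.62  0.    0.75 -1.89] F [0.  0.3 2.4] w 0.0215
```

Emit:
send_rows(
  moves=[0,0,0,1.5,0,0,0,0,0,0,4.5,0,0,0,0,0,0,8.5,0,0,0,0,0,0,12,0,0,0,0,0,0,15,0,0,0],
)

```text
time: 28.7
position: [0.5112, -0.3198, 0.1933]
tool_rot: [0.209, 0.978, -0.0, 0.0]
ft_force: [-0.3, -0.6, -1.7]
grip_width: 0.0217
grip_force: 60.0
```

Emit:
send_rows(
  moves=[0,0,0,3,0,0,0,0,0,0,6,0,0,0,0,0,0,9,0,0,0,0,0,0,10.3,0,0,0,0,0,0,10.3,0,0,0],
)

```text
time: 29.12
position: [0.5126, -0.3211, 0.2983]
tool_rot: [0.209, 0.978, -0.002, 0.003]
ft_force: [0.1, 0.3, -2.6]
grip_width: 0.0219
grip_force: 60.0
```

Emit:
send_rows(
  moves=[0,0.6,2.8,0,0,0,0.05,0,1.2,5.6,0,0,0,0.1,0,1.8,8.4,0,0,0,0.15,0,2.4,11.2,0,0,0,0.2,0,3,14,0,0,0,0.25],
)

```text
time: 29.53
position: [0.5401, -0.178, 0.2922]
tool_rot: [0.084, 0.996, 0.001, -0.002]
ft_force: [0.7, -0.2, -1.2]
grip_width: 0.0217
grip_force: 60.0
```

Emit:
send_rows(
  moves=[0,0.4,2,0,0,0,0.05,0,0.8,4,0,0,0,0.1,0,1.2,6,0,0,0,0.15,0,1.6,8,0,0,0,0.2,0,2,9,0,0,0,0.221],
)

```text
time: 29.95
position: [0.5598, -0.0871, 0.2923]
tool_rot: [-0.027, 1.0, 0.001, -0.002]
ft_force: [0.1, -0.6, -1.4]
grip_width: 0.0216
grip_force: 60.0
```

```bash
python3 s.py
python3 - <<'E'
from h import *
c=snap('wrist','w6');s=snap('scene','s6');S=cloud(s)
a=cv2.resize(s['pixels'][90:290,150:420],(780,578),interpolation=cv2.INTER_CUBIC);cv2.imwrite('pics/s6v.png',a)
E
```

```text
29.95 pos [ 0.5598 -0.0871  0.2923] yaw [-0.999 -0.054] tilt [-0.004  0.002 -1.   ] q [-0.35  0.39  1.51  0.    1.25 -1.98] F [ 0.1 -0.6 -1.4] w 0.0216
```

View pics/s6v.png

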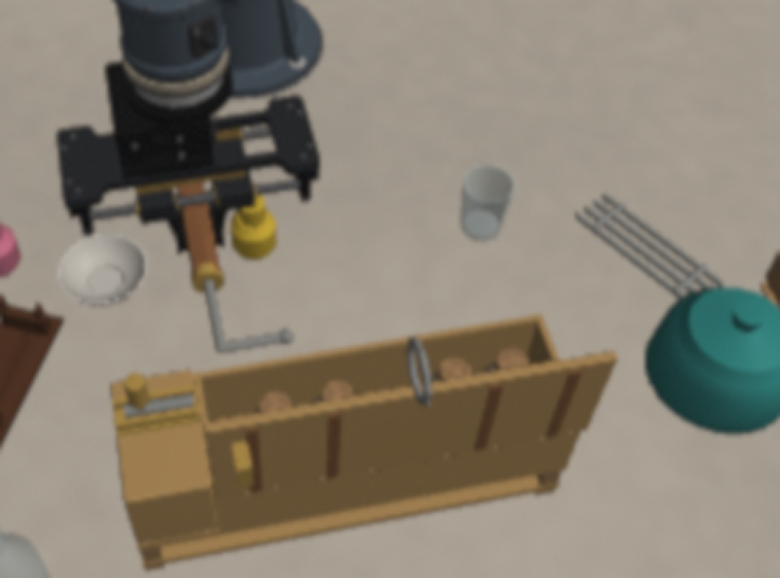

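The pole is held level, with the hook corner at (220,347) and the tip at (287,336). The ring is at (420,371) and the lid is still open. Next I'll measure hook against ring in the same camera.

```bash
cat > hr.py <<'E'
from h import *
def meas(s):
    S=cloud(s);o=s['obs']
    k=(S[...,2]>.265)&(S[...,2]<.34)&(S[...,0]>.66)&(S[...,0]<.8)&(abs(S[...,1]-.066)<.012)
    p=S[k]; print('ring n',len(p),p.min(0).round(4),p.max(0).round(4))
    # circle fit in x-z
    A=np.c_[2*p[:,0],2*p[:,2],np.ones(len(p))];b=(p[:,[0,2]]**2).sum(1);x=np.linalg.lstsq(A,b,rcond=None)[0]
    print('ring ctr',x[:2].round(4),'r',np.sqrt(x[2]+x[0]**2+x[1]**2).round(4),'y',p[:,1].mean().round(4))
    Rt=R.from_quat(o['tool_rot']).as_matrix();d=-Rt[:,0];l=-Rt[:,1]*np.sign(-Rt[1,1]) 
    hk=o['position']+.122*d+.025*l+np.array([0,0,.001]);print('hook pred',hk.round(4))
    Q=S-hk; a=Q@d; b=Q@l
    k=(abs(a)<.012)&(b>-.02)&(b<.028)&(abs(Q[...,2])<.03); q=S[k]; print('bar seen n',k.sum(),q.mean(0).round(4),'offs along',a[k].mean().round(4),'z',Q[k][:,2].mean().round(4), 'b range',b[k].min().round(3),b[k].max().round(3))
if __name__=='__main__':
    import s as _; meas(load('s6'))
E
python3 hr.py
```

```text
30.05 pos [ 0.5608 -0.0881  0.293 ] yaw [-0.999 -0.052] tilt [-0.003  0.001 -1.   ] q [-0.35  0.39  1.51  0.    1.25 -1.98] F [-0.6  0.4 -1.6] w 0.0214
ring n 115 [0.696  0.0626 0.2652] [0.7451 0.0694 0.3144]
ring ctr [0.7202 0.289 ] r 0.0232 y 0.0659
hook pred [ 0.6813 -0.0547  0.2934]
bar seen n 86 [ 0.6806 -0.0499  0.2961] offs along -0.0005 z 0.0027 b range -0.02 0.028
```

Emit:
send_rows(
  moves=[0,1.4,1.7,-0.2,0,0,0,0,2.8,3.4,-0.4,0,0,0,0,4.1,5.2,-0.6,0,0,0,0,4.1,5.2,-0.6,0,0,0,0,4.1,5.2,-0.6,0,0,0],
)

```text
time: 30.47
position: [0.6021, -0.0383, 0.2874]
tool_rot: [-0.025, 1.0, -0.0, -0.001]
ft_force: [0.5, -0.8, -0.9]
grip_width: 0.0217
grip_force: 60.0
```

Run:
```python
import s
from h import *
from hr import meas
c=snap('scene','s7');meas(c)
```

```text
30.47 pos [ 0.6021 -0.0383  0.2874] yaw [-0.999 -0.05 ] tilt [-0.002 -0.001 -1.   ] q [-0.25  0.45  1.43 -0.    1.27 -1.87] F [ 0.5 -0.8 -0.9] w 0.0217
ring n 119 [0.6953 0.0624 0.2651] [0.7458 0.0693 0.314 ]
ring ctr [0.7203 0.289 ] r 0.0233 y 0.0659
hook pred [ 0.7227 -0.0072  0.2881]
bar seen n 155 [ 0.7222 -0.0016  0.2773] offs along -0.0001 z -0.0108 b range -0.019 0.028
```

Emit:
send_rows(
  moves=[0,-0.1,1.5,0,0,0,0,0,-0.1,3,0,0,0,0,0,-0.2,4.5,0,0,0,0,0,-0.3,6,0,0,0,0,0,-0.3,7.2,0,0,0,0],
)

```text
time: 30.93
position: [0.5985, 0.0365, 0.2887]
tool_rot: [-0.026, 1.0, 0.0, -0.0]
ft_force: [-0.7, -0.0, -1.1]
grip_width: 0.0215
grip_force: 60.0
```

Emit:
send_rows(
  moves=[0,0,0,0,0,0,0,0,0,0,0,0,0,0,0,0,0,0,0,0,0],
)

```text
time: 31.18
position: [0.5992, 0.0343, 0.2887]
tool_rot: [-0.025, 1.0, -0.0, 0.0]
ft_force: [0.3, -0.3, -1.4]
grip_width: 0.0212
grip_force: 60.0
```

Run:
```python
import s
from h import *
from hr import meas
c=snap('scene','s8');meas(c)
cv2.imwrite('pics/s8v.png',cv2.resize(c['pixels'][150:290,200:380],(720,560),interpolation=cv2.INTER_CUBIC))
```

```text
31.18 pos [0.5992 0.0343 0.2887] yaw [-0.999 -0.051] tilt [ 0.    -0.001 -1.   ] q [-0.13  0.44  1.44 -0.    1.27 -1.75] F [ 0.3 -0.3 -1.4] w 0.0212
ring n 137 [0.6956 0.054  0.2652] [0.7456 0.078  0.314 ]
ring ctr [0.7211 0.2892] r 0.0204 y 0.0657
hook pred [0.7198 0.0655 0.2897]
bar seen n 147 [0.7194 0.0695 0.2873] offs along -0.0002 z -0.0024 b range -0.018 0.028
```

View pics/s8v.png

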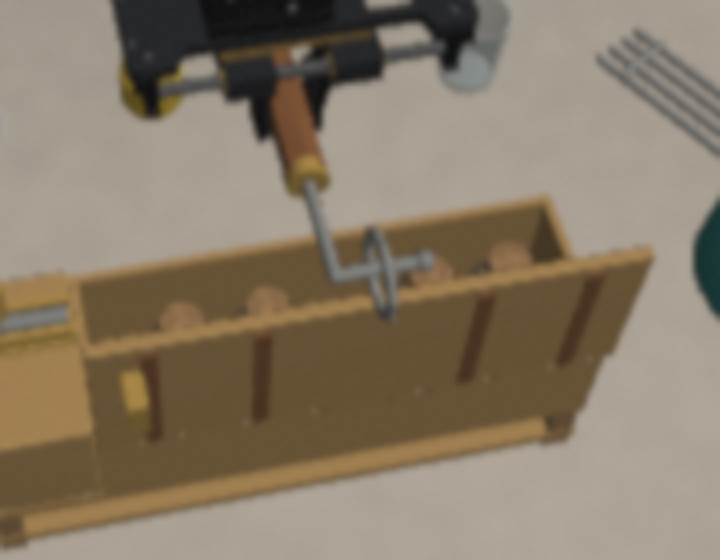

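The hook bar from (335,278) to (428,258) passes through the ring at (382,272). I'll pull along the hinge arc, checking halfway.

Emit:
send_rows(
  moves=[0,-1.2,-0.1,0,0,0,0,0,-2.5,-0.1,-0.1,0,0,0,0,-3.7,-0.2,-0.4,0,0,0,0,-4.9,-0.2,-0.7,0,0,0,0,-6.1,-0.3,-1.1,0,0,0],
)

```text
time: 31.65
position: [0.539, 0.0304, 0.278]
tool_rot: [-0.024, 1.0, -0.0, 0.002]
ft_force: [0.4, 0.9, -1.0]
grip_width: 0.0213
grip_force: 60.0
```

Emit:
send_rows(
  moves=[0,-1.1,0,-0.5,0,0,0,0,-2.2,-0.1,-1.2,0,0,0,0,-3.2,-0.1,-1.9,0,0,0,0,-4.2,-0.2,-2.7,0,0,0,0,-5.1,-0.3,-3.6,0,0,0],
)

```text
time: 32.07
position: [0.4881, 0.0275, 0.2421]
tool_rot: [-0.024, 1.0, -0.0, 0.002]
ft_force: [1.5, 0.8, -1.1]
grip_width: 0.0214
grip_force: 60.0
```

Run:
```python
import s
from h import *
c=snap('scene','s9')
cv2.imwrite('pics/s9v.png',cv2.resize(c['pixels'][130:290,180:400],(770,560),interpolation=cv2.INTER_CUBIC))
```

```text
32.07 pos [0.4881 0.0275 0.2421] yaw [-0.999 -0.049] tilt [ 0.004 -0.    -1.   ] q [-0.17  0.34  1.76  0.    1.04 -1.79] F [ 1.5  0.8 -1.1] w 0.0214
```

View pics/s9v.png

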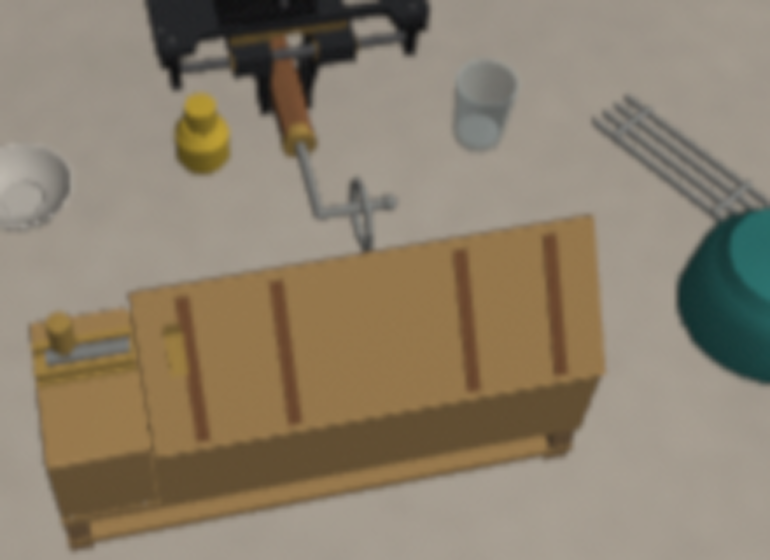

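The lid is about half over with the hook still in the ring at (360,210). I'll continue to shut.

Emit:
send_rows(
  moves=[0,-0.8,0,-0.9,0,0,0,0,-1.5,-0.1,-1.9,0,0,0,0,-2.2,-0.1,-3,0,0,0,0,-2.7,-0.1,-4.1,0,0,0,0,-3.2,-0.1,-5.3,0,0,0],
)

```text
time: 32.53
position: [0.4566, 0.0264, 0.189]
tool_rot: [-0.024, 1.0, -0.0, 0.002]
ft_force: [1.6, 0.3, -0.1]
grip_width: 0.0213
grip_force: 60.0
```

Emit:
send_rows(
  moves=[0,-0.3,0,-1.2,0,0,0,0,-0.6,0,-2.4,0,0,0,0,-0.7,0,-3.7,0,0,0,0,-0.8,0,-4.9,0,0,0,0,-0.7,0,-6.2,0,0,0],
)

```text
time: 32.95
position: [0.4493, 0.0265, 0.1266]
tool_rot: [-0.025, 1.0, -0.0, 0.001]
ft_force: [0.4, -0.8, 0.2]
grip_width: 0.0217
grip_force: 60.0
```

Emit:
send_rows(
  moves=[0,0,0,0,0,0,0,0,0,0,0,0,0,0,0,0,0,0,0,0,0],
)

```text
time: 33.2
position: [0.4488, 0.0269, 0.1271]
tool_rot: [-0.025, 1.0, -0.0, 0.0]
ft_force: [0.4, -0.6, -0.5]
grip_width: 0.0215
grip_force: 60.0
```

```bash
cat > lid.py <<'E'
import s
from h import *
c=snap('scene');S=cloud(c)
k=(S[...,0]>.62)&(S[...,0]<.70)&(S[...,1]>-.05)&(S[...,1]<.2)&(S[...,2]>.1);p=S[k]
A=np.c_[p[:,:2],np.ones(len(p))];w=np.ones(len(p),bool)
for i in range(4): sol=np.linalg.lstsq(A[w],p[w,2],rcond=None)[0];w=abs(A@sol-p[:,2])<.005
print('lid z=ax+by+c',sol.round(4),'z at x=.60,y=.06:',(sol@[.6,.06,1]).round(4),'at .70',(sol@[.7,.06,1]).round(4))
E
python3 lid.py
```

```text
33.2 pos [0.4488 0.0269 0.1271] yaw [-0.999 -0.05 ] tilt [ 0.001 -0.    -1.   ] q [-0.19  0.49  1.97 -0.    0.69 -1.81] F [ 0.4 -0.6 -0.5] w 0.0215
lid z=ax+by+c [0.0008 0.0022 0.1482] z at x=.60,y=.06: 0.1488 at .70 0.1489
```

The lid is flat at z=0.149, so it is shut. I'll centre the hook, withdraw it sideways, and take the pole back to its rest.

Emit:
send_rows(
  moves=[0,0,0,1,0,0,0,0,0,0,1.7,0,0,0,0,0,0,1.7,0,0,0,0,0.1,-1.5,1.7,0,0,0,0,0.2,-3,1.7,0,0,0],
)

```text
time: 33.67
position: [0.4501, -0.0025, 0.144]
tool_rot: [-0.026, 1.0, -0.0, 0.0]
ft_force: [0.2, 0.6, -1.8]
grip_width: 0.0217
grip_force: 60.0
```

Emit:
send_rows(
  moves=[0,0,-2,0,0,0,0,0,0.2,-4,0,0,0,0,0,0.3,-6,0,0,0,0,0,0.3,-6,3,0,0,0,0,0.3,-6,7,0,0,0],
)

```text
time: 34.08
position: [0.451, -0.0631, 0.2118]
tool_rot: [-0.024, 1.0, 0.002, -0.004]
ft_force: [1.1, -0.4, -1.3]
grip_width: 0.0215
grip_force: 60.0
```

Emit:
send_rows(
  moves=[0,0,0,4,0,0,0,0,0,0,8,0,0,0,0,0.6,-2.5,8,0,0,-0.05,0,1.2,-5,8,0,0,-0.1,0,1.8,-7.5,8,0,0,-0.15],
)

```text
time: 34.5
position: [0.4713, -0.1382, 0.295]
tool_rot: [0.05, 0.999, -0.001, 0.001]
ft_force: [0.1, -0.2, -1.1]
grip_width: 0.0215
grip_force: 60.0
```

```bash
python3 lid.py
```

```text
34.5 pos [ 0.4713 -0.1382  0.295 ] yaw [-0.995  0.101] tilt [ 0.003 -0.001 -1.   ] q [-0.51  0.27  1.69 -0.    1.18 -1.98] F [ 0.1 -0.2 -1.1] w 0.0215
lid z=ax+by+c [0.0024 0.0025 0.1471] z at x=.60,y=.06: 0.1487 at .70 0.1489
```

Emit:
send_rows(
  moves=[0,0.9,-3.8,0,0,0,-0.065,0,1.8,-7.6,0,0,0,-0.13,0,2.7,-11.4,0,0,0,-0.195,0,3.4,-15,0,0,0,-0.26,0,4,-18.1,0,0,0,-0.32],
)

```text
time: 34.97
position: [0.5112, -0.3209, 0.2933]
tool_rot: [0.21, 0.978, -0.0, 0.0]
ft_force: [0.4, -0.2, -1.1]
grip_width: 0.0215
grip_force: 60.0
```

Emit:
send_rows(
  moves=[0,0,0,-4,0,0,0,0,0,0,-8,0,0,0,0,0,0,-12,0,0,0,0,0,0,-16,0,0,0,0,0,0,-16,0,0,0],
)

```text
time: 35.38
position: [0.506, -0.3143, 0.1248]
tool_rot: [0.209, 0.978, 0.005, -0.008]
ft_force: [-1.6, 1.2, -1.9]
grip_width: 0.0219
grip_force: 60.0
```

Emit:
send_rows(
  moves=[0,0,0,0,0,0,0,0,0,0,0,0,0,0],
)

```text
time: 35.55
position: [0.5123, -0.3195, 0.1354]
tool_rot: [0.208, 0.978, -0.001, 0.001]
ft_force: [0.7, -0.0, 0.2]
grip_width: 0.0221
grip_force: 60.0
```

```bash
python3 s.py
```

```text
35.55 pos [ 0.5123 -0.3195  0.1354] yaw [-0.913  0.407] tilt [ 0.002 -0.002 -1.   ] q [-0.74  0.63  1.58 -0.    0.93 -1.89] F [ 0.7 -0.   0.2] w 0.0221
```

Emit:
send_rows(
  moves=[0,-0.1,0,-2,0,0,0,0,-0.1,0,-4.5,0,0,0,0,-0.1,0,-6.5,0,0,0,0,-0.1,0,-8,0,0,0,0,-0.1,0,-9.1,0,0,0],
)

```text
time: 35.97
position: [0.5121, -0.3203, 0.045]
tool_rot: [0.208, 0.978, -0.002, 0.003]
ft_force: [-1.0, -0.5, -0.6]
grip_width: 0.0214
grip_force: 60.0
```

Emit:
send_rows(
  moves=[0,0,0,0,0,0,0,0,0,0,0,0,0,0,0.6,0,0,0,0,0,0,0.6,0,0,0,0,0,0,0.6,0,0,0,0,0,0],
)

```text
time: 36.38
position: [0.511, -0.3195, 0.0441]
tool_rot: [0.208, 0.978, -0.001, 0.001]
ft_force: [0.8, -0.4, 0.4]
grip_width: 0.0339
grip_force: 0.0
```

Emit:
send_rows(
  moves=[0.6,0,0,0,0,0,0,0.6,0,0,0,0,0,0,0.6,0,0,3,0,0,0,0.6,0,0,7,0,0,0,0.6,0,0,11,0,0,0],
)

```text
time: 36.8
position: [0.5092, -0.318, 0.1525]
tool_rot: [0.208, 0.978, 0.001, -0.002]
ft_force: [1.3, -0.6, 0.6]
grip_width: 0.0518
grip_force: 0.0
```

Emit:
send_rows(
  moves=[0.6,0,0,4,0,0,0,0.6,0,0,8,0,0,0,0.6,0,0,10,0,0,0,0.6,0,0,10,0,0,0],
)

```text
time: 37.13
position: [0.5127, -0.3209, 0.2591]
tool_rot: [0.208, 0.978, -0.003, 0.005]
ft_force: [0.2, -1.2, 0.6]
grip_width: 0.0522
grip_force: 0.0
```

```bash
python3 s.py
python3 - <<'E'
from h import *
c=snap('wrist','w10');P=cloud(c);s=snap('scene','s10');S=cloud(s)
for Q,n in((P,'w'),(S,'s')):
    k=(Q[...,2]>.0505)&(Q[...,2]<.059)&(Q[...,0]>.36)&(Q[...,0]<.6)&(Q[...,1]<-.25)&(Q[...,1]>-.4)
    nn,l,st,_=cv2.connectedComponentsWithStats(k.astype(np.uint8));i=1+st[1:,4].argmax();p=Q[l==i]
    print(n,len(p),p.mean(0).round(4),cv2.minAreaRect((p[:,:2]*1000).astype(np.float32)))
k=(S[...,2]>.175)&(S[...,2]<.215)&(abs(S[...,0]-.65)<.03)&(abs(S[...,1]+.14)<.05);print('knob',S[k].mean(0).round(4),S[k].min(0).round(4),S[k].max(0).round(4))
E
```

```text
37.13 pos [ 0.5127 -0.3209  0.2591] yaw [-0.913  0.407] tilt [ 0.009 -0.009 -1.   ] q [-0.74  0.47  1.47 -0.    1.19 -1.9 ] F [ 0.2 -1.2  0.6] w 0.0522
w 3084 [ 0.478  -0.3037  0.0546] ((483.676513671875, -306.3271179199219), (22.394474029541016, 178.37527465820312), 65.51681518554688)
s 362 [ 0.4893 -0.307   0.0534] ((484.40411376953125, -305.1125793457031), (23.133113861083984, 177.05776977539062), 65.38575744628906)
knob [ 0.6478 -0.1523  0.1968] [ 0.6365 -0.1615  0.1754] [ 0.6545 -0.144   0.2076]
```

The pole is back within 1 mm of its original pose. For the bolt, I'll close the fingers behind the knob and push along the stand's +y.

Emit:
send_rows(
  moves=[0,2.6,2.6,0,0,0,0.1,0,5.3,5.2,0,0,0,0.2,0,8,7.8,0,0,0,0.3,0,10.7,10.4,0,0,0,0.4,0,13.4,13,0,0,0,0.471],
  grip_force=20,
)

```text
time: 37.65
position: [0.6437, -0.1869, 0.2494]
tool_rot: [-0.028, 1.0, 0.001, -0.003]
ft_force: [-0.6, -0.5, -0.1]
grip_width: 0.0266
grip_force: 0.0
```

Emit:
send_rows(
  moves=[0,0,0,0,0,0,0,0,0,0,0,0,0,0,0,0,0,0,0,0,0,0,0,0,0,0,0,0,0,0,0,0,0,0,0],
)

```text
time: 38.07
position: [0.6429, -0.1898, 0.2518]
tool_rot: [-0.024, 1.0, 0.0, -0.001]
ft_force: [-0.6, -0.3, 0.5]
grip_width: 0.0014
grip_force: 0.0
```

```bash
python3 s.py
python3 - <<'E'
from h import *
c=snap('wrist','w11');P=cloud(c)
k=(P[...,2]>.175)&(P[...,2]<.215)&(abs(P[...,0]-.645)<.03)&(abs(P[...,1]+.14)<.04);print('knob',P[k].mean(0).round(4),P[k].min(0).round(4),P[k].max(0).round(4),k.sum())
E
```

```text
38.07 pos [ 0.6429 -0.1898  0.2518] yaw [-0.999 -0.049] tilt [-0.002  0.001 -1.   ] q [-0.45  0.58  1.29 -0.    1.28 -2.07] F [-0.6 -0.3  0.5] w 0.0014
knob [ 0.638  -0.1559  0.1966] [ 0.6346 -0.1627  0.175 ] [ 0.6487 -0.146   0.2083] 503
```

Emit:
send_rows(
  moves=[0,0.1,0,-2,0,0,0,0,0.1,0,-4,0,0,0,0,0.1,0,-5.4,0,0,0,0,0.1,0,-5.9,0,0,0,0,0.1,0,-5.9,0,0,0],
)

```text
time: 38.53
position: [0.6438, -0.1891, 0.192]
tool_rot: [-0.025, 1.0, 0.001, -0.002]
ft_force: [0.3, 0.3, 0.3]
grip_width: 0.0004
grip_force: 0.0
```

Emit:
send_rows(
  moves=[0,0,0.8,0,0,0,0,0,0,1.3,0,0,0,0,0,0,1.8,0,0,0,0,0,-0.1,2.3,0,0,0,0,0,-0.1,2.8,0,0,0,0],
)

```text
time: 38.95
position: [0.645, -0.1609, 0.1948]
tool_rot: [-0.026, 1.0, -0.001, 0.001]
ft_force: [0.5, -2.2, 1.4]
grip_width: 0.0005
grip_force: 1.3
```

```bash
cat > kn.py <<'E'
import s
from h import *
S=cloud(snap('scene'))
k=(S[...,2]>.176)&(S[...,2]<.2)&(abs(S[...,0]-.648)<.02)&(abs(S[...,1]+.12)<.06);p=S[k];print('knob?',p.mean(0).round(4),p.min(0).round(4),p.max(0).round(4),len(p))
E
python3 kn.py
```

```text
38.95 pos [ 0.645  -0.1609  0.1948] yaw [-0.999 -0.052] tilt [ 0.003 -0.002 -1.   ] q [-0.41  0.63  1.37 -0.    1.14 -2.03] F [ 0.5 -2.2  1.4] w 0.0005
knob? [ 0.6524 -0.1488  0.1889] [ 0.6437 -0.1679  0.1766] [ 0.6577 -0.1323  0.1996] 70
```

Emit:
send_rows(
  moves=[0,0,0.4,0,0,0,0,0,0,0.8,0,0,0,0,0,-0.1,1.2,0,0,0,0,0,-0.1,1.6,0,0,0,0,0,-0.1,1.8,0,0,0,0],
)

```text
time: 39.42
position: [0.6432, -0.1421, 0.1937]
tool_rot: [-0.026, 1.0, 0.0, 0.0]
ft_force: [1.1, -1.3, 2.4]
grip_width: 0.0002
grip_force: 1.3
```

Emit:
send_rows(
  moves=[0,0,0.2,0,0,0,0,0,0,0.4,0,0,0,0,0,0,0.5,0,0,0,0],
)

```text
time: 39.67
position: [0.6429, -0.1374, 0.1935]
tool_rot: [-0.026, 1.0, 0.0, -0.0]
ft_force: [0.3, -1.4, 2.2]
grip_width: 0.0006
grip_force: 1.3
```

Emit:
send_rows(
  moves=[0,0,0.2,0,0,0,0,0,0,0.3,0,0,0,0,0,0,0.3,0,0,0,0],
)

```text
time: 39.92
position: [0.6429, -0.1344, 0.1934]
tool_rot: [-0.026, 1.0, 0.0, -0.0]
ft_force: [0.6, -1.5, 2.8]
grip_width: 0.0002
grip_force: 0.9
```

```bash
python3 kn.py
```

```text
39.92 pos [ 0.6429 -0.1344  0.1934] yaw [-0.999 -0.051] tilt [-0.001  0.    -1.   ] q [-0.38  0.62  1.39  0.    1.14 -2.  ] F [ 0.6 -1.5  2.8] w 0.0002
knob? [ 0.6508 -0.1228  0.1886] [ 0.642  -0.1415  0.1769] [ 0.6558 -0.1054  0.1993] 75
```

Emit:
send_rows(
  moves=[0,0,0.2,0,0,0,0,0,0,0.3,0,0,0,0,0,0,0.3,0,0,0,0],
)

```text
time: 40.22
position: [0.6428, -0.1314, 0.1933]
tool_rot: [-0.026, 1.0, 0.0, -0.0]
ft_force: [-0.8, -1.3, 2.0]
grip_width: 0.0003
grip_force: 0.9
```

Emit:
send_rows(
  moves=[0,0,0.2,0,0,0,0,0,0,0.3,0,0,0,0,0,0,0.3,0,0,0,0],
)

```text
time: 40.47
position: [0.6427, -0.1287, 0.1934]
tool_rot: [-0.026, 1.0, -0.0, -0.001]
ft_force: [-0.4, -3.5, 1.3]
grip_width: 0.0006
grip_force: 1.3
```

Emit:
send_rows(
  moves=[0,0,0.2,0,0,0,0,0,0,0.2,0,0,0,0,0,0,0.2,0,0,0,0],
)

```text
time: 40.72
position: [0.6428, -0.1283, 0.1935]
tool_rot: [-0.026, 1.0, -0.002, -0.0]
ft_force: [-1.0, -6.1, 0.9]
grip_width: 0.0004
grip_force: 3.1
```

```bash
python3 kn.py
```

```text
40.72 pos [ 0.6428 -0.1283  0.1935] yaw [-0.999 -0.051] tilt [-0.001 -0.003 -1.   ] q [-0.37  0.62  1.39 -0.    1.13 -1.99] F [-1.  -6.1  0.9] w 0.0004
knob? [ 0.6504 -0.1171  0.1888] [ 0.6358 -0.1355  0.1764] [ 0.6557 -0.0813  0.1998] 73
```

The force rose to 6 N and the motion stalled, so the bolt has hit its end stop. I'll back off, retreat and verify.

Emit:
send_rows(
  moves=[0,0,-1,0,0,0,0,0,0,-1.8,0,0,0,0,0,0,-1.8,4,0,0,0,0,0,-1.8,8,0,0,0,0,-2,-1.8,11,0,0,0],
)

```text
time: 41.18
position: [0.6266, -0.1455, 0.3056]
tool_rot: [-0.026, 1.0, -0.0, 0.003]
ft_force: [1.4, 0.0, 1.6]
grip_width: 0.0005
grip_force: 0.0
```

Emit:
send_rows(
  moves=[0,-4,0,0,0,0,0,0,-8,0,0,0,0,0,0,-12,0,0,0,0,0,0,-16,0,0,0,0,0,-18,0,0,0,0,0],
)

```text
validation failed for argument at $.mo...
```

Emit:
send_rows(
  moves=[0,0,0,0,0,0,0,0,0,0,0,0,0,0],
)

```text
time: 41.35
position: [0.6237, -0.145, 0.3061]
tool_rot: [-0.025, 1.0, -0.0, 0.002]
ft_force: [-0.3, 1.1, -0.9]
grip_width: 0.0006
grip_force: 0.0
```

```bash
python3 lid.py
python3 - <<'E'
from h import *
s=snap('scene','s12');S=cloud(s)
k=(S[...,2]>.18)&(S[...,2]<.215)&(abs(S[...,0]-.645)<.03)&(abs(S[...,1]+.11)<.07);print('knob',S[k].mean(0).round(4),S[k].min(0).round(4),S[k].max(0).round(4))
k=(S[...,2]>.0505)&(S[...,2]<.059)&(S[...,0]>.36)&(S[...,0]<.6)&(S[...,1]<-.25)&(S[...,1]>-.4)
nn,l,st,_=cv2.connectedComponentsWithStats(k.astype(np.uint8));i=1+st[1:,4].argmax();p=S[l==i];print(cv2.minAreaRect((p[:,:2]*1000).astype(np.float32)))
cv2.imwrite('pics/s12v.png',cv2.resize(s['pixels'][110:320,70:440],(793,450),interpolation=cv2.INTER_CUBIC))
E
```

```text
41.35 pos [ 0.6237 -0.145   0.3061] yaw [-0.999 -0.051] tilt [ 0.005 -0.001 -1.   ] q [-0.4   0.48  1.31  0.    1.34 -2.02] F [-0.3  1.1 -0.9] w 0.0006
lid z=ax+by+c [-0.0015  0.0023  0.1497] z at x=.60,y=.06: 0.1489 at .70 0.1488
knob [ 0.6452 -0.1083  0.1983] [ 0.6344 -0.1174  0.1806] [ 0.6515 -0.0996  0.2078]
((486.88958740234375, -305.57000732421875), (23.624099731445312, 172.1288604736328), 65.48534393310547)
```

View pics/s12v.png

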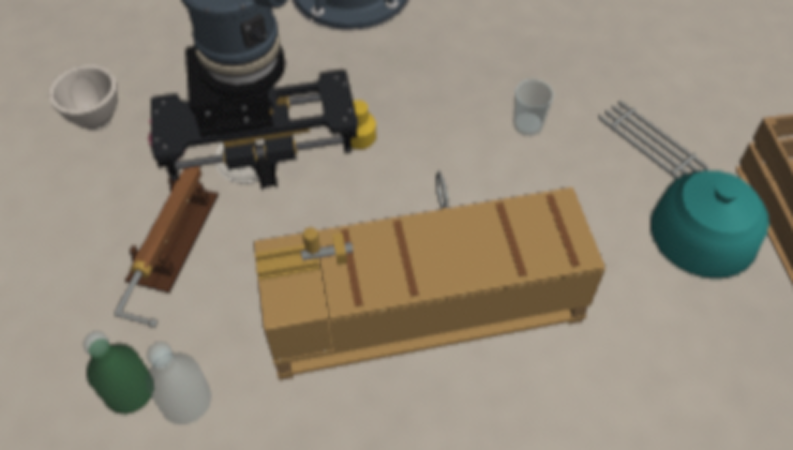

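The bolt passes through the keeper at (345,248), with the knob at (311,240) after 44 mm of travel. The lid is flat, the pole lies in its rest, the bystanders are in place and the arm is clear. Handing in now.

```bash
python3 -c "
from rig import workorder
print(workorder.hand_in())"
```

```text
the job is handed in; nothing more can be done
None
```

The job is handed in: all five jars are in the compartment, the lid was shut with the hook, the bolt is home and the pole is back on its rest, but the hand-in gave no verdict back.

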